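Load the drying-tray carrier and latch its keeper

TASK

Load the tray carrier with the herb drying trays: lift its latch bar out of the catch, swing the keeper well aside, take the cover board off the posts and set it aside, stack every slatted tray that lies on the worktop squarely over the four posts, each fully down and flat, and put the cover on top of the stack in the same way. Then swing the keeper back across, lift the latch bar over the striker and let it drop fully into the catch. Leave the two jars and the paper packet behind the carrier where they stand.

Things in the scene. Friction and masses are not known exactly. Their poses are not given: they have to be found in the camera images.
- carrier: tray carrier, fixed on the worktop: wooden base board 235 (its x) x 205 (y), top at z 22; four upright steel posts, 8 mm diameter, round tips at z 136, at x +-43, y +-68. Aluminium uprights at x +97 (keeper's hinge) and x -97 (catch, top z 192). Origin: on the worktop under the board's centre, z up; here and below z in mm above the worktop, x and y in this frame
- carrier_level0 (a point): middle of the base board's top, z 22: where the first tray's origin comes to rest, its y parallel to the carrier's y (either way round); each further tray, and the cover on the last, 28 higher (z 50, 78, 106). All four holes go over the four posts at once, with 2.5 mm play all round
- keeper (a joint): angle (rad) of the keeper, a flat steel bar 160 long, 20 wide, z 148 to 158, that swings level about a vertical hinge at carrier x +97, y 0. 0 = closed: it points along the carrier's -x, over the stack; grows as it swings to the +y side; 1.57 = pointing along +y; stop at 2.3. Light friction (0.06 N m) keeps it where it is left
- latch (a joint): angle (rad) of the latch bar, 10 mm thick, 16 high, lying on the keeper and pointing the same way; it pivots about point latch_pivot, its free end, 210 mm from the keeper's hinge, lies in the catch. 0 = down, level; grows as the free end lifts, stop 0.6; falls back by its weight (0.12 kg). It clears the striker above 0.14 rad; when down, the striker blocks it both ways
- keeper_hinge (a point): point on the keeper's vertical hinge axis, z 170 (carrier frame x +97, y 0)
- latch_pivot (a point): centre of the latch bar's pivot pin, on the keeper, 60 mm from the keeper's hinge axis, z 170; the pin is level and square to the keeper
- latch_knob (a point): centre of the black ball knob, 24 mm in diameter, on a neck above the latch bar: with the bar down it is 75 mm outward from the pivot pin (away from the hinge) and 38 above it, z 208; the bar's top is 30 below it. Pinch the ball from above at any yaw; it can turn in the grip. Lifted, it moves on an arc about the pin, up and toward the hinge
- catch_slot (a point): middle of the floor of the steel catch, carrier x -97, y 0, z 161: an upward-open slot 18 mm wide; on its +y side, where the keeper comes from, the square striker, 6 thick, top z 180; on its -y side the taller back stop, top z 192, which the latch bar may not pass
- tray_1: slatted wooden drying tray, 160 (its y) x 110 (x) x 28 mm high, 0.22 kg; end cleats 24 wide, 28 high, drilled through: four 13 mm holes at x +-43, y +-68; slats between, top at z 6; carrying bar along the middle (x = 0, parallel to y), 14 thick, 112 long, top at z 26: pinch it from above, closing along the tray's x. Either way round fits. Origin: centre of underside, z up. None if absent
- tray_2: another slatted drying tray, as tray_1 in every way; None if absent
- tray_3: another slatted drying tray, as tray_1 in every way; None if absent
- cover: cover: plain wooden board 160 (its y) x 110 (x) x 12 mm, four 13 mm holes as in the trays (x +-43, y +-68), 0.2 kg; along its middle (x = 0, parallel to y) a lifting batten 14 thick, 100 long, top at z 32: pinch it from above, closing along x. It starts on the base board, over the posts, under the keeper. Either way round fits. Origin: centre of underside, z up
- clear_patch (a point): middle of a bare patch of worktop left of the carrier, about 150 (x) x 200 (y) mm, with nothing on it: room to put the cover down meanwhile (world frame, no matter which way round)
- jar_a: glass jar with dark lid, 61 x 61 x 91, standing behind the carrier; leave it alone. Origin: centre of its underside
- jar_b: glass jar with green lid, 62 x 62 x 102, standing behind the carrier; leave it alone. Origin: centre of its underside
- packet_a: brown paper packet tied with string, 79 x 82 x 32, lying behind the carrier; leave it alone. Origin: centre of its underside

How it is judged:
On the way, in this order (a step that is already met when the one before it is completed fails the run):
1. the latch bar is out of the catch and the keeper is swung well aside (past 1.0 rad) (value of joint keeper above 1 rad), for 0.2 s.
2. with the keeper aside, every tray is over the four posts, fully down and flat (horizontal distance between each of tray_1, tray_2, tray_3 and carrier below 0.008 m and angle between the y axis of each of tray_1, tray_2, tray_3 and the y axis of carrier, either way round below 0.08 rad and angle between each of tray_1, tray_2, tray_3's own z axis and vertical below 0.04 rad and (z of tray_1 in the frame of carrier between 0.018 and 0.026 m or z of tray_1 in the frame of carrier between 0.046 and 0.054 m or z of tray_1 in the frame of carrier between 0.074 and 0.082 m or z of tray_1 in the frame of carrier between 0.102 and 0.11 m) and (z of tray_2 in the frame of carrier between 0.018 and 0.026 m or z of tray_2 in the frame of carrier between 0.046 and 0.054 m or z of tray_2 in the frame of carrier between 0.074 and 0.082 m or z of tray_2 in the frame of carrier between 0.102 and 0.11 m) and (z of tray_3 in the frame of carrier between 0.018 and 0.026 m or z of tray_3 in the frame of carrier between 0.046 and 0.054 m or z of tray_3 in the frame of carrier between 0.074 and 0.082 m or z of tray_3 in the frame of carrier between 0.102 and 0.11 m) and value of joint keeper above 0.8 rad), for 0.2 s.
3. the cover is over the four posts on top of the trays, fully down and flat (horizontal distance between each of tray_1, tray_2, tray_3, cover and carrier below 0.008 m and angle between the y axis of each of tray_1, tray_2, tray_3, cover and the y axis of carrier, either way round below 0.08 rad and angle between each of tray_1, tray_2, tray_3, cover's own z axis and vertical below 0.04 rad and (z of tray_1 in the frame of carrier between 0.018 and 0.026 m or z of tray_1 in the frame of carrier between 0.046 and 0.054 m or z of tray_1 in the frame of carrier between 0.074 and 0.082 m or z of tray_1 in the frame of carrier between 0.102 and 0.11 m) and (z of tray_2 in the frame of carrier between 0.018 and 0.026 m or z of tray_2 in the frame of carrier between 0.046 and 0.054 m or z of tray_2 in the frame of carrier between 0.074 and 0.082 m or z of tray_2 in the frame of carrier between 0.102 and 0.11 m) and (z of tray_3 in the frame of carrier between 0.018 and 0.026 m or z of tray_3 in the frame of carrier between 0.046 and 0.054 m or z of tray_3 in the frame of carrier between 0.074 and 0.082 m or z of tray_3 in the frame of carrier between 0.102 and 0.11 m) and (z of cover in the frame of carrier between 0.018 and 0.026 m or z of cover in the frame of carrier between 0.046 and 0.054 m or z of cover in the frame of carrier between 0.074 and 0.082 m or z of cover in the frame of carrier between 0.102 and 0.11 m) and z of cover in the frame of tray_1 above 0.02 m and z of cover in the frame of tray_2 above 0.02 m and z of cover in the frame of tray_3 above 0.02 m), for 0.2 s.
4. the keeper is brought back to the catch with the latch bar lifted over the striker (value of joint keeper below 0.15 rad and value of joint latch above 0.1 rad).
At the end, for the whole second after the job is handed in: every tray, and the cover above them, is over the posts (within 8 mm and 0.08 rad of the carrier, tilt below 0.04 rad, height within 4 mm of a level: 22, 50, 78 or 106 mm), at rest; keeper closed and latch bar down in the catch (each below 0.045 rad) (all of step 3 and linear speed of each of tray_1, tray_2, tray_3, cover below 0.03 m/s and value of joint each of keeper, latch below 0.045 rad); the robot touches nothing.
It fails at once if the jar with the dark lid is pushed more than 3 cm or tipped (distance of jar_a from where it was at the start of the episode above 0.03 m or angle between jar_a's own z axis and vertical above 0.4 rad).
It fails at once if the jar with the green lid is pushed more than 3 cm or tipped (distance of jar_b from where it was at the start of the episode above 0.03 m or angle between jar_b's own z axis and vertical above 0.4 rad).
It fails at once if the paper packet is pushed more than 3 cm or tipped (distance of packet_a from where it was at the start of the episode above 0.03 m or angle between packet_a's own z axis and vertical above 0.4 rad).
Of tray_1, tray_2, tray_3 only 2 to 3 are there at a start; the rules pass over those that are not, and their reading is None.
At some moment in a run one of tray_1, tray_2, tray_3, cover may be knocked a few centimetres aside while the robot is not near it.
Once in a run the grip may slacken for a moment while it holds something.
It also fails if it takes over 210 s, if anything falls off the work surface, if the arm or the gripper's body presses on something with over 40 N, if the wrist force passes 120 N, or if a joint passes its speed limit or range.

ROBOT

A 7-joint arm with a two-finger parallel gripper is mounted at the origin on the work surface; the furniture and walls round the work are solid. World frame = base frame: x ahead of the robot, y to its left, z up, the work surface at z = 0. Lengths are in m, angles in rad, forces in N, time in s.
With the tool pointing down it reaches from about 0.35 to 0.9 m from the base axis. Payload 19.9 kg.
Tool frame: the origin (TCP) lies on the mounting face of the last link; the fingertips stand 199 mm ahead of it and the grasp point (between the pads) lies 180 mm ahead of it (robot.finger_overhang is the distance from the TCP to the fingertips, in m); z points along the fingers, y is the line along which they close (so a half turn about z gives the same grasp; the last joint's range is limited). The gripper opens to 94 mm and grips with 3 to 60 N. Pads are 16 mm wide; open, the fingers measure 119 mm over their backs; the gripper's body (75 mm by 177 mm) begins 78 mm behind the grasp point.
Start: joints at [1.125, 0.417, -0.01, 1.614, 0.005, 1.111, -0.053], TCP at [0.246, -0.574, 0.405] pointing down, gripper open.
Joint ranges: [-2.81, 2.81], [-0.39, 2.02], [-1.27, 1.25], [0.06, 2.57], [-1.19, 4.33], [0.19, 2], [-2.82, 2.82]. Speed limits (rad/s): [1.89, 1.89, 2.39, 2.39, 3.01, 3.01, 3.01].

INTERFACE

Orientations are given as a rotation vector (axis times angle).
In Python, from station import robot gives the robot as it stands. The module is installed in compiled form; this text tells all that it offers.
- The arm moves only by the tool drive_tool, never from a script. Its argument "rows" is a list of rows, each an object of numbers: "rx", "ry", "rz": the turn, a rotation vector about the tool's x, y, z in rad; "x", "y", "z": the shift along the tool's x, y, z in mm; "fingers": the opening, from 0 (shut) to 1 (fully open). In form: [{"rx": .., "ry": .., "rz": .., "x": .., "y": .., "z": .., "fingers": ..}, ...]. A call has 1 to 20 rows; each row shifts and turns the commanded pose from where the row before left it, along the tool's axes as they then stand; what a row does not reach is not made up. A row lasts 1/10 s, in which the tool goes at most 50 mm and 8.59 degrees, less where a joint would pass 70% of its speed; a pose out of reach is approached as far as the arm can. A call is refused whole if a number of a shift passes 50 or a number of a turn 0.15, either way. A call with a gripper value outside its range is refused whole. The fingers move at their own pace and stop on an object; "newtons" is the grip in N (left out, the last holds). Time passes only in rows, so rows that do not move let the fingers close. It gives the time, the measured TCP pose, the force, the opening and the grip force at its end, in the units of the state.
- robot.state(): the state, without advancing time (a new reading comes with each control period).
- robot.capture(name): name is "scene" or "top" or "wrist"; returns a dict with "img" (400x640x3 uint8, red, green, blue), "depth" (400x640 float32, m along the optical axis (not along the pixel's ray), 0 where there is no reading), "fx", "fy", "cx", "cy" (pixels), "position" and "rotation" of the camera in the world; the wrist camera has in their place "hand_eye" (4x4, takes a point from camera to tool coordinates, whose origin is the TCP and whose axes are the flange's). Camera axes: x right, y down, z forward; pixel columns grow to the right and rows downward; lengths in m; the calibration is good to about 2 mm. The wrist camera is an equidistant fisheye: a pixel r from the principal point sees the ray r / f radians off the axis. A picture is of the moment at which its call begins: read the wrist's pose just before it.
- robot.sign_off(): hands the job in; it is judged then, once.
The state is a dict: "t": time; "qpos": joint angles; "joint_vel": joint speeds; "effort": joint torques, N m; "position": TCP position; "eef_rot": TCP orientation; "ft_force": force on the tool from outside, world axes, zero at the start; "ft_torque": the same for the moment, N m; "opening": opening from 0.0 (shut) to 1.0 (fully open); "gripper_force": force on a finger pad.
Only numpy, scipy, OpenCV 4.12 (cv2) and the standard library are available. Lean on these libraries where they do the work, as an engineer would, in place of code of your own. Each camera call takes 0.05 s, during which the arm holds its last target. There are 200 camera calls.

## Working session

There is one attempt and no reset: what is moved stays moved. The work goes in short steps, Python scripts to look and compute and a tool call to move; the robot and the scene stay as the last step left them, time stands still between calls to the robot, and variables do not carry over. Pictures are saved under pics/ and viewed, at most 14 in all, crops included, and the job is handed in when it is done.

Besides the shell and the picture viewer there is one more tool, called after "Emit:" as name([rows], argument=value, ...), one row to a line, values as JSON. drive_tool: Moves the arm, as the interface text tells. Its arguments: {"type":"object","properties":{"rows":{"type":"array"},"newtons":{"type":"number"}},"required":["rows"]}

```bash
mkdir -p pics; ls; python3 - <<'E'
from station import robot
import cv2, numpy as np, pickle
s=robot.state(); print({k:np.round(v,3) for k,v in s.items()})
for n in ("top","scene","wrist"):
    c=robot.capture(n); pickle.dump(c,open(f"pics/{n}0.pkl","wb")); cv2.imwrite(f"pics/{n}0.png",c["img"][:,:,::-1])
    print(n,{k:np.round(v,4).tolist() for k,v in c.items() if k not in("img","depth")}, (c["depth"]>0).mean())
E
```

```text
pics
{'t': np.float64(0.0), 'qpos': array([ 1.125,  0.418, -0.01 ,  1.614,  0.005,  1.111, -0.053]), 'joint_vel': array([ 0.   ,  0.   ,  0.   , -0.002,  0.001,  0.001,  0.   ]), 'effort': array([-1.0000e-03, -8.5125e+01,  6.3800e-01, -4.2600e+01, -4.9000e-02,
        1.9000e-02,  0.0000e+00]), 'position': array([ 0.246, -0.574,  0.404]), 'eef_rot': array([-3.076e+00, -6.310e-01,  1.000e-03]), 'ft_force': array([ 0.373, -0.165,  0.432]), 'ft_torque': array([-0.035,  0.043, -0.004]), 'gripper_force': np.float64(0.0), 'opening': np.float64(1.0)}
top {'fx': 369.4434, 'fy': 369.4434, 'cx': 321.6368, 'cy': 199.2721, 'position': [0.509, -0.0347, 1.4084], 'rotation': [-2.1642, 2.196, -0.0289]} 0.99616796875
scene {'fx': 509.5084, 'fy': 509.5084, 'cx': 321.2657, 'cy': 197.2414, 'position': [-0.5316, -1.1501, 0.9984], 'rotation': [-1.9395, 0.8175, -0.4771]} 0.95621875
wrist {'fx': 309.7069, 'fy': 309.7069, 'cx': 319.005, 'cy': 192.003, 'hand_eye': [[0.0004, -0.9578, -0.2875, 0.0831], [1.0, 0.0002, 0.0006, -0.0004], [-0.0005, -0.2875, 0.9578, 0.0196], [0.0, 0.0, 0.0, 1.0]]} 0.99595703125
```

View pics/top0.png

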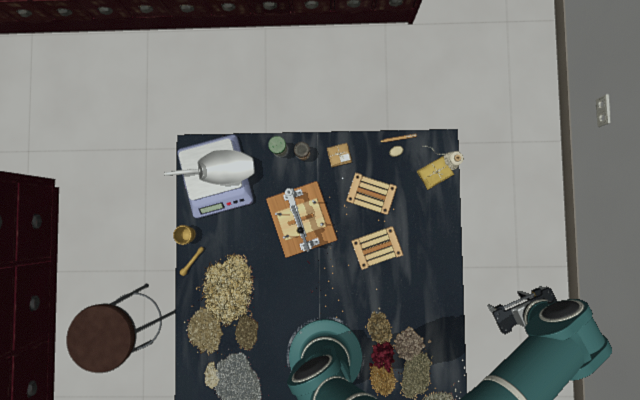

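View pics/scene0.png

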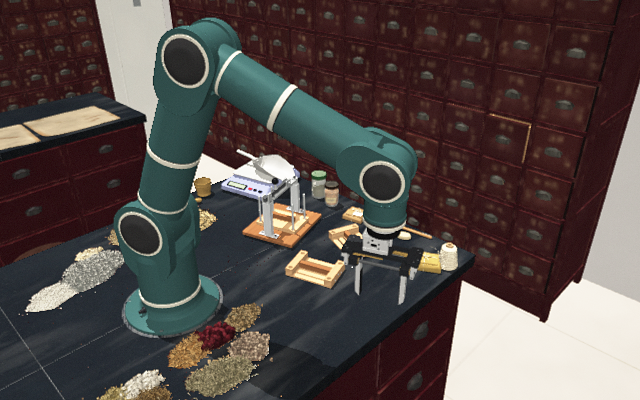

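```bash
python3 - <<'E'
import cv2
im=cv2.imread("pics/top0.png")[170:275,255:415]
cv2.imwrite("pics/crop0.png",cv2.resize(im,None,fx=5,fy=5,interpolation=cv2.INTER_CUBIC))
E
```

```text
(no output)
```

View pics/crop0.png

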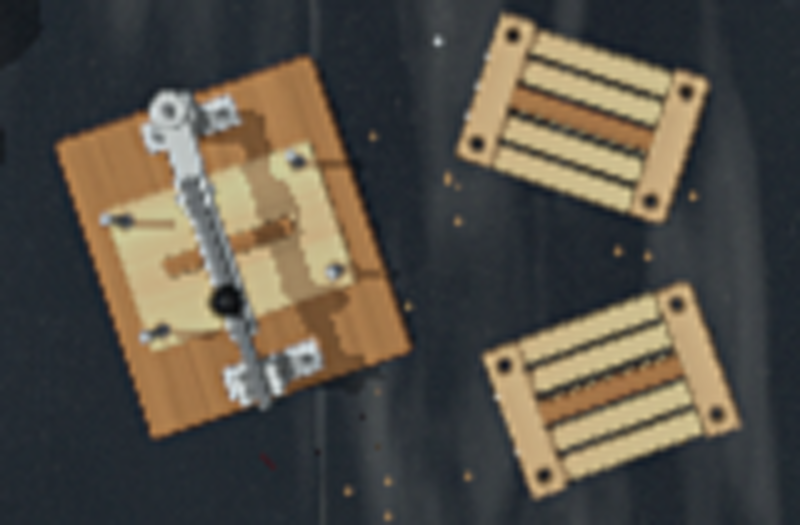

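```bash
cat > lib.py <<'E'
import numpy as np, cv2
from scipy.spatial.transform import Rotation as R
def grab(name):
    from station import robot
    s=robot.state(); c=robot.capture(name)
    if "hand_eye" in c:
        T=np.eye(4); T[:3,:3]=R.from_rotvec(s["eef_rot"]).as_matrix(); T[:3,3]=s["position"]
        T=T@c["hand_eye"]; c["M"],c["position"]=T[:3,:3],T[:3,3]
    return prep(c)
def prep(c):
    if "M" not in c: c["M"]=R.from_rotvec(c["rotation"]).as_matrix()
    return c
def rays(c,uv):
    uv=np.asarray(uv,float).reshape(-1,2)
    d=(uv-[c["cx"],c["cy"]])/[c["fx"],c["fy"]]
    if "hand_eye" in c:
        r=np.linalg.norm(d,axis=1)+1e-12
        v=np.c_[d/r[:,None]*np.sin(r)[:,None],np.cos(r)]
    else: v=np.c_[d,np.ones(len(d))]
    return v@c["M"].T
def onplane(c,uv,z):
    v=rays(c,uv); return c["position"]+v*((z-c["position"][2])/v[:,2])[:,None]
def cloud(c):
    h,w=c["depth"].shape; u,v=np.meshgrid(np.arange(w),np.arange(h))
    d=rays(c,np.c_[u.ravel(),v.ravel()]); k=d@c["M"][:,2]
    P=c["position"]+d*(c["depth"].ravel()/k)[:,None]
    P[c["depth"].ravel()==0]=np.nan
    return P.reshape(h,w,3)
def project(c,P):
    v=(np.asarray(P,float).reshape(-1,3)-c["position"])@c["M"]
    if "hand_eye" in c:
        rho=np.linalg.norm(v[:,:2],axis=1); th=np.arctan2(rho,v[:,2]); d=v[:,:2]/(rho[:,None]+1e-12)*th[:,None]
    else: d=v[:,:2]/v[:,2:]
    return d*[c["fx"],c["fy"]]+[c["cx"],c["cy"]]
def yawmat(yaw):  # tool down, tool y (closing line) along world yaw
    y=np.array([np.cos(yaw),np.sin(yaw),0]); z=np.array([0,0,-1.]); return np.c_[np.cross(y,z),y,z]
def delta(pos,yaw,s=None):
    """turn in rz first (rad), then shift in tool axes (mm) to put TCP at pos with closing line at yaw (mod pi)"""
    if s is None:
        from station import robot; s=robot.state()
    R0=R.from_rotvec(s["eef_rot"]).as_matrix()
    best=None
    for k in (0,np.pi):
        rv=R.from_matrix(R0.T@yawmat(yaw+k)).as_rotvec()
        if best is None or np.linalg.norm(rv)<np.linalg.norm(best[0]): best=(rv,yawmat(yaw+k))
    sh=best[1].T@(np.asarray(pos)-s["position"])*1000
    return np.round(best[0],3),np.round(sh,1)
E
python3 - <<'E'
from lib import *; import pickle
c=prep(pickle.load(open("pics/top0.pkl","rb")))
P=cloud(c); z=P[...,2]
hsv=cv2.cvtColor(c["img"],cv2.COLOR_RGB2HSV)
m=((z>0.012)&(z<0.06)&(hsv[...,1]>60)&(hsv[...,2]>90)).astype(np.uint8)*255
m=cv2.morphologyEx(m,cv2.MORPH_CLOSE,np.ones((5,5)))
n,l,st,ce=cv2.connectedComponentsWithStats(m)
for i in range(1,n):
    if st[i,4]<60: continue
    k,_=cv2.findContours((l==i).astype(np.uint8),0,1)
    r=cv2.minAreaRect(k[0])
    zz=np.median(z[l==i])
    Q=onplane(c,cv2.boxPoints(r),zz); 
    print(st[i],"rect",np.round(r[0],1),np.round(r[1],1),round(r[2],1),"z",round(zz,3),"world c",np.round(Q.mean(0),3),"sides",np.round([np.linalg.norm(Q[1]-Q[0]),np.linalg.norm(Q[2]-Q[1])],3),"dir01",round(np.degrees(np.arctan2(*(Q[1]-Q[0])[[1,0]])),1))
m=((z>0.19)&(z<0.3)&(P[...,0]>.3)&(abs(P[...,1])<.3)&(hsv[...,2]<70))
ys,xs=np.nonzero(m); print("knob",[np.round(P[a,b],3).tolist() for a,b in zip(ys,xs)][:12], xs.mean(),ys.mean())
E
```

```text
[327 143  24  24 336] rect [338.8 154.7] [19.6 20.6] 76.0 z nan world c [nan nan nan] sides [nan nan] dir01 nan
[417 157  37  33 628] rect [435.  172.4] [21.5 30.4] 60.3 z nan world c [nan nan nan] sides [nan nan] dir01 nan
[346 173  50  42 576] rect [370.9 193.5] [43.  29.4] 18.4 z nan world c [nan nan nan] sides [nan nan] dir01 nan
[ 266  182   71   76 2838] rect [300.8 219.1] [62.3 54.5] 71.1 z nan world c [nan nan nan] sides [nan nan] dir01 nan
[173 225  19  20 208] rect [182.3 235.1] [17.4 18.3] 63.4 z nan world c [nan nan nan] sides [nan nan] dir01 nan
[352 227  51  42 563] rect [376.6 247.7] [30.1 43.7] 70.5 z 0.027 world c [ 0.402 -0.198  0.027] sides [0.162 0.111] dir01 -71.2
[180 247  23  29 127] rect [191.3 261.2] [ 5.1 34.2] 39.3 z 0.019 world c [0.359 0.498 0.019] sides [0.128 0.02 ] dir01 -39.8
[ 188  255   68   98 3785] rect [219.9 303.5] [96.1 66.4] 87.1 z nan world c [nan nan nan] sides [nan nan] dir01 nan
[290 320  58  49 722] rect [311.8 337.6] [26.4 68.8] 55.3 z nan world c [nan nan nan] sides [nan nan] dir01 nan
[371 320  18  22 222] rect [379.3 330.7] [16.5 21.2] 5.7 z 0.012 world c [ 0.095 -0.203  0.012] sides [0.077 0.061] dir01 -7.0
[403 346  25  54 732] rect [415.  372.7] [23.2 53.5] 5.4 z nan world c [nan nan nan] sides [nan nan] dir01 nan
[371 366  26  31 504] rect [381.7 381.5] [27.3 25.7] 17.4 z nan world c [nan nan nan] sides [nan nan] dir01 nan
knob [[0.486, 0.073, 0.216], [0.486, 0.07, 0.21], [0.486, 0.066, 0.212], [0.483, 0.076, 0.212], [0.483, 0.072, 0.221], [0.483, 0.069, 0.216], [0.483, 0.066, 0.218], [0.482, 0.063, 0.214], [0.479, 0.076, 0.215], [0.479, 0.072, 0.219], [0.479, 0.069, 0.218], [0.479, 0.066, 0.22]] 300.0967741935484 229.74193548387098
```

```bash
python3 -c "
from lib import *
print(delta([0.44,0.0,0.52],np.radians(18.9)))"
```

```text
(array([-1.000e-03, -1.000e-03, -1.496e+00]), array([ 480.6,  369.5, -115.8]))
```

Emit:
drive_tool([
  {"z":-20,"rz":-0.15},
  {"z":-20,"rz":-0.15},
  {"z":-20,"rz":-0.15},
  {"z":-20,"rz":-0.15},
  {"z":-20,"rz":-0.15},
  {"z":-16,"rz":-0.15},
  {"rz":-0.15},
  {"rz":-0.15},
  {"rz":-0.15},
  {"rz":-0.146},
  {},
])

```text
invalid input
```

Emit:
drive_tool([
  {"x":30,"y":23},
  {"x":30,"y":23},
  {"x":30,"y":23},
  {"x":30,"y":23},
  {"x":30,"y":23},
  {"x":30,"y":23},
  {"x":30,"y":23},
  {"x":30,"y":23},
  {"x":30,"y":23},
  {"x":30,"y":23},
  {"x":30,"y":23},
  {"x":30,"y":23},
  {"x":30,"y":23},
  {"x":30,"y":23},
  {"x":30,"y":23},
  {"x":30,"y":24},
  {},
  {},
  {},
])

```text
invalid input
```

```bash
python3 - <<'E'
from lib import *; import pickle
print(delta([0.44,0.0,0.52],np.radians(18.9)))
c=grab("wrist"); pickle.dump(c,open("pics/w1.pkl","wb")); cv2.imwrite("pics/w1.png",c["img"][:,:,::-1])
E
```

```text
(array([-1.000e-03, -1.000e-03, -1.496e+00]), array([ 480.6,  369.5, -115.8]))
```

View pics/w1.png

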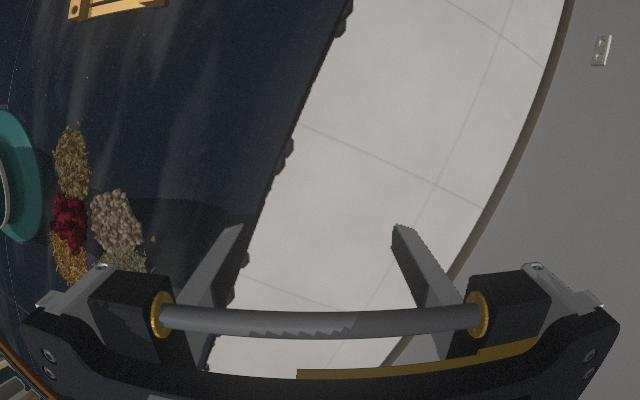

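The wrist view shows only floor and gripper because the moves were refused. The rows probably need all the keys.

Emit:
drive_tool([
  {"rx":0,"ry":0,"rz":-0.15,"x":0,"y":0,"z":-20,"fingers":1},
  {"rx":0,"ry":0,"rz":-0.15,"x":0,"y":0,"z":-20,"fingers":1},
  {"rx":0,"ry":0,"rz":-0.15,"x":0,"y":0,"z":-20,"fingers":1},
  {"rx":0,"ry":0,"rz":-0.15,"x":0,"y":0,"z":-20,"fingers":1},
  {"rx":0,"ry":0,"rz":-0.15,"x":0,"y":0,"z":-20,"fingers":1},
  {"rx":0,"ry":0,"rz":-0.15,"x":0,"y":0,"z":-16,"fingers":1},
  {"rx":0,"ry":0,"rz":-0.15,"x":0,"y":0,"z":0,"fingers":1},
  {"rx":0,"ry":0,"rz":-0.15,"x":0,"y":0,"z":0,"fingers":1},
  {"rx":0,"ry":0,"rz":-0.15,"x":0,"y":0,"z":0,"fingers":1},
  {"rx":0,"ry":0,"rz":-0.146,"x":0,"y":0,"z":0,"fingers":1},
])

```text
t: 1.2
position: [0.2461, -0.5745, 0.5204]
eef_rot: [-1.818, -2.561, -0.0]
ft_force: [0.3, -0.1, -0.7]
opening: 0.999
gripper_force: 0.0
```

Emit:
drive_tool([
  {"x":45,"y":35},
  {"x":45,"y":35},
])

```text
invalid input
```

Emit:
drive_tool([
  {"rx":0,"ry":0,"rz":0,"x":32,"y":24.7,"z":0,"fingers":1},
  {"rx":0,"ry":0,"rz":0,"x":32,"y":24.7,"z":0,"fingers":1},
  {"rx":0,"ry":0,"rz":0,"x":32,"y":24.7,"z":0,"fingers":1},
  {"rx":0,"ry":0,"rz":0,"x":32,"y":24.7,"z":0,"fingers":1},
  {"rx":0,"ry":0,"rz":0,"x":32,"y":24.7,"z":0,"fingers":1},
  {"rx":0,"ry":0,"rz":0,"x":32,"y":24.7,"z":0,"fingers":1},
  {"rx":0,"ry":0,"rz":0,"x":32,"y":24.7,"z":0,"fingers":1},
  {"rx":0,"ry":0,"rz":0,"x":32,"y":24.7,"z":0,"fingers":1},
  {"rx":0,"ry":0,"rz":0,"x":32,"y":24.7,"z":0,"fingers":1},
  {"rx":0,"ry":0,"rz":0,"x":32,"y":24.7,"z":0,"fingers":1},
  {"rx":0,"ry":0,"rz":0,"x":32,"y":24.7,"z":0,"fingers":1},
  {"rx":0,"ry":0,"rz":0,"x":32,"y":24.7,"z":0,"fingers":1},
  {"rx":0,"ry":0,"rz":0,"x":32,"y":24.7,"z":0,"fingers":1},
  {"rx":0,"ry":0,"rz":0,"x":32,"y":24.7,"z":0,"fingers":1},
  {"rx":0,"ry":0,"rz":0,"x":32,"y":24.7,"z":0,"fingers":1},
  {"rx":0,"ry":0,"rz":0,"x":0,"y":0,"z":0,"fingers":1},
  {"rx":0,"ry":0,"rz":0,"x":0,"y":0,"z":0,"fingers":1},
])

```text
t: 2.9
position: [0.4411, 0.0001, 0.5205]
eef_rot: [-1.824, -2.557, 0.0]
ft_force: [-0.5, -1.2, 0.7]
opening: 1.0
gripper_force: 0.0
```

```bash
python3 - <<'E'
from lib import *; import pickle
print(delta([0.44,0.0,0.52],np.radians(18.9)))
c=grab("wrist"); pickle.dump(c,open("pics/w1.pkl","wb")); cv2.imwrite("pics/w1.png",c["img"][:,:,::-1])
E
```

```text
(array([-0.   , -0.   ,  0.002]), array([ 0.3, -1.1,  0.5]))
```

View pics/w1.png

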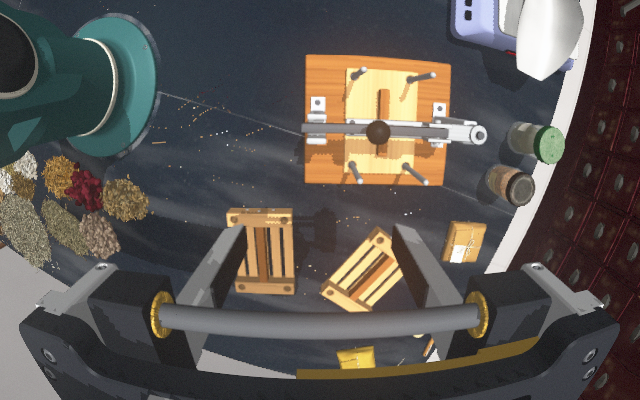

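```bash
cat >> lib.py <<'E'
def rect_world(c,mask,z):
    k,_=cv2.findContours(mask,cv2.RETR_EXTERNAL,cv2.CHAIN_APPROX_NONE)
    k=max(k,key=cv2.contourArea)[:,0,:].astype(float)
    W=onplane(c,k,z)[:,:2]*1000
    r=cv2.minAreaRect(W.astype(np.float32)); B=cv2.boxPoints(r)
    a=B[1]-B[0]; b=B[2]-B[1]
    if np.linalg.norm(b)>np.linalg.norm(a): a,b=b,a
    yaw=np.degrees(np.arctan2(a[1],a[0]))
    return np.array(r[0]),np.linalg.norm(a),np.linalg.norm(b),(yaw+90)%180-90  # long-axis yaw
def wood(c,smin=70,vmin=90):
    h=cv2.cvtColor(c["img"],cv2.COLOR_RGB2HSV)
    m=((h[...,0]<28)&(h[...,1]>smin)&(h[...,2]>vmin)).astype(np.uint8)*255
    return m
E
python3 - <<'E'
from lib import *; import pickle
c=pickle.load(open("pics/w1.pkl","rb"))
m=cv2.morphologyEx(wood(c),cv2.MORPH_CLOSE,np.ones((7,7)))
n,l,st,ce=cv2.connectedComponentsWithStats(m)
for i in range(1,n):
    if st[i,4]<1500 : continue
    mm=(l==i).astype(np.uint8)
    print(st[i].tolist(),[ (z,[np.round(q,1).tolist() for q in rect_world(c,mm,z)]) for z in (.022,.028)])
h=cv2.cvtColor(c["img"],cv2.COLOR_RGB2HSV)
m=np.zeros(h.shape[:2],np.uint8); m[110:155,355:400]=(h[110:155,355:400,2]<75)
n,l,st,ce=cv2.connectedComponentsWithStats(m); i=1+st[1:,4].argmax(); print("knob",ce[i],st[i],onplane(c,ce[i],.208))
ct=prep(pickle.load(open("pics/top0.pkl","rb")))
m=cv2.morphologyEx(wood(ct),cv2.MORPH_CLOSE,np.ones((5,5)))
n,l,st,ce=cv2.connectedComponentsWithStats(m)
for i in range(1,n):
    if 400<st[i,4] and 250<ce[i][0]<400 and 170<ce[i][1]<280:
        print("top",st[i].tolist(),[ (z,[np.round(q,1).tolist() for q in rect_world(ct,(l==i).astype(np.uint8),z)]) for z in (.022,.028)])
print("top knob",onplane(ct,[300.1,229.7],.212))
E
```

```text
[304, 54, 148, 138, 15642] [(0.022, [[512.5, 77.7], 234.10000610351562, 216.89999389648438, 18.299999237060547]), (0.028, [[511.3, 77.7], 231.1999969482422, 214.1999969482422, 18.299999237060547])]
[36, 154, 118, 104, 5639] [(0.022, [[19.0, -259.0], 339.29998779296875, 227.39999389648438, 4.199999809265137]), (0.028, [[24.0, -254.8], 335.1000061035156, 224.60000610351562, 4.199999809265137])]
[226, 205, 73, 90, 4756] [(0.022, [[402.4, -194.0], 177.39999389648438, 122.5, -71.19999694824219]), (0.028, [[402.5, -190.6], 175.10000610351562, 121.0, -71.19999694824219])]
[319, 226, 85, 87, 4104] [(0.022, [[590.6, -176.5], 174.89999389648438, 128.0, 75.0]), (0.028, [[588.4, -173.3], 172.8000030517578, 126.4000015258789, 75.0])]
[296, 336, 244, 43, 3368] [(0.022, [[839.6, -339.5], 641.5999755859375, 122.5999984741211, 19.0]), (0.028, [[834.2, -334.3], 633.5999755859375, 121.0999984741211, 19.0])]Traceback (most recent call last):
  File "<stdin>", line 11, in <module>
ValueError: attempt to get argmax of an empty sequence
```

```bash
python3 - <<'E'
from lib import *; import pickle
c=pickle.load(open("pics/w1.pkl","rb"))
h=cv2.cvtColor(c["img"],cv2.COLOR_RGB2HSV)
print(h[131,378],h[131,360])
g=cv2.cvtColor(c["img"],cv2.COLOR_RGB2GRAY)[105:158,350:405]
m=(g<75).astype(np.uint8)
n,l,st,ce=cv2.connectedComponentsWithStats(m)
for i in range(1,n):
    if st[i,4]>40: print("knob",ce[i]+[350,105],st[i],onplane(c,ce[i]+[350,105],.208))
ct=prep(pickle.load(open("pics/top0.pkl","rb")))
m=cv2.morphologyEx(wood(ct),cv2.MORPH_CLOSE,np.ones((5,5)))
n,l,st,ce=cv2.connectedComponentsWithStats(m)
for i in range(1,n):
    if 400<st[i,4] and 250<ce[i][0]<400 and 170<ce[i][1]<280:
        print("top",st[i].tolist(),[ (z,[np.round(q,1).tolist() for q in rect_world(ct,(l==i).astype(np.uint8),z)]) for z in (.022,.028)])
print("top knob",onplane(ct,[300.1,229.7],.212))
E
```

```text
[ 11  58 105] [  7  25 135]
knob [374.92253521 136.1971831 ] [ 16  18  24  22 142] [[0.47353266 0.06645946 0.208     ]]
top [346, 173, 51, 42, 1331] [(0.022, [[601.0, -187.8], 178.10000610351562, 118.0, 70.9000015258789]), (0.028, [[600.6, -187.2], 177.3000030517578, 117.4000015258789, 70.9000015258789])]
top [266, 181, 71, 77, 2881] [(0.022, [[514.5, 79.1], 236.1999969482422, 211.89999389648438, 18.100000381469727]), (0.028, [[514.5, 78.6], 235.1999969482422, 211.0, 18.100000381469727])]
top [351, 226, 52, 44, 1342] [(0.022, [[402.7, -198.9], 164.5, 114.5999984741211, -71.4000015258789]), (0.028, [[403.2, -198.2], 163.8000030517578, 114.0999984741211, -71.4000015258789])]
top knob [[0.47693751 0.06938179 0.212     ]]
```

```bash
python3 - <<'E'
from lib import *; import pickle
c=pickle.load(open("pics/w1.pkl","rb")); P=cloud(c)
a=np.radians(18.3); o=np.array([.5145,.079])
def car(P): d=P[...,:2]-o; return np.stack([d[...,0]*np.cos(a)+d[...,1]*np.sin(a),-d[...,0]*np.sin(a)+d[...,1]*np.cos(a),P[...,2]],-1)*1000
Q=car(P).reshape(-1,3)
for s in(1,-1):
    for z0 in range(60,215,15):
        k=(abs(Q[:,0]*s-97)<35)&(abs(Q[:,1])<60)&(Q[:,2]>z0)&(Q[:,2]<z0+15)
        if k.sum()>3: print(s*97,z0,k.sum(),np.round(np.percentile(Q[k][:,:2],[3,97],axis=0)).tolist())
ct=prep(pickle.load(open("pics/top0.pkl","rb"))); Q=car(cloud(ct)).reshape(-1,3)
for y0 in range(120,360,30):
    k=(Q[:,1]>y0)&(Q[:,1]<y0+30)&(abs(Q[:,0]-60)<220); 
    for x0 in range(-120,300,40):
        kk=k&(Q[:,0]>x0)&(Q[:,0]<x0+40); print(int(np.nanmax(Q[kk][:,2])) if kk.any() else None,end=" ")
    print("y",y0)
print(delta([.478,.068,.45],np.radians(108.3)))
E
```

```text
97 60 23 [[85.0, 11.0], [87.0, 20.0]]
97 75 34 [[85.0, 11.0], [98.0, 20.0]]
97 90 23 [[84.0, 12.0], [86.0, 19.0]]
97 105 28 [[85.0, 14.0], [101.0, 20.0]]
97 120 28 [[85.0, -9.0], [92.0, 20.0]]
97 135 79 [[85.0, -10.0], [102.0, 20.0]]
97 150 503 [[63.0, -5.0], [103.0, 15.0]]
97 165 57 [[89.0, 0.0], [99.0, 9.0]]
-97 60 24 [[-108.0, 19.0], [-92.0, 21.0]]
-97 105 13 [[-107.0, 19.0], [-92.0, 20.0]]
-97 150 158 [[-108.0, -4.0], [-63.0, 20.0]]
-97 165 588 [[-113.0, -4.0], [-64.0, 18.0]]
-97 180 212 [[-109.0, -9.0], [-89.0, 20.0]]
8 6 6 6 7 5 5 21 88 74 None y 120
6 5 5 7 6 34 48 99 91 73 None y 150
6 6 7 7 7 26 52 110 107 72 None y 180
17 6 6 5 8 19 52 72 122 73 None y 210
36 18 7 7 10 4 48 70 124 82 None y 240
50 44 11 9 7 7 51 71 119 116 None y 270
55 42 13 5 6 5 49 68 69 104 None y 300
55 35 7 6 6 7 46 68 72 72 None y 330
(array([-0.  , -0.  , -1.56]), array([-56.7,  53.7,  70.5]))
```

Emit:
drive_tool([
  {"rx":0,"ry":0,"rz":-0.15,"x":0,"y":0,"z":0,"fingers":1},
  {"rx":0,"ry":0,"rz":-0.15,"x":0,"y":0,"z":0,"fingers":1},
  {"rx":0,"ry":0,"rz":-0.15,"x":0,"y":0,"z":0,"fingers":1},
  {"rx":0,"ry":0,"rz":-0.15,"x":0,"y":0,"z":0,"fingers":1},
  {"rx":0,"ry":0,"rz":-0.15,"x":0,"y":0,"z":0,"fingers":1},
  {"rx":0,"ry":0,"rz":-0.15,"x":0,"y":0,"z":0,"fingers":1},
  {"rx":0,"ry":0,"rz":-0.15,"x":0,"y":0,"z":0,"fingers":1},
  {"rx":0,"ry":0,"rz":-0.15,"x":0,"y":0,"z":0,"fingers":1},
  {"rx":0,"ry":0,"rz":-0.15,"x":0,"y":0,"z":0,"fingers":1},
  {"rx":0,"ry":0,"rz":-0.15,"x":0,"y":0,"z":0,"fingers":1},
  {"rx":0,"ry":0,"rz":-0.06,"x":0,"y":0,"z":0,"fingers":1},
  {"rx":0,"ry":0,"rz":0,"x":-28,"y":27,"z":20,"fingers":1},
  {"rx":0,"ry":0,"rz":0,"x":-28,"y":27,"z":20,"fingers":1},
  {"rx":0,"ry":0,"rz":0,"x":0,"y":0,"z":30,"fingers":1},
  {"rx":0,"ry":0,"rz":0,"x":0,"y":0,"z":0,"fingers":1},
])

```text
t: 4.45
position: [0.4769, 0.0675, 0.4478]
eef_rot: [0.498, -3.097, -0.002]
ft_force: [-0.4, -0.8, 1.0]
opening: 1.003
gripper_force: 0.0
```

```bash
python3 - <<'E'
from lib import *; import pickle
print(delta([.478,.068,.45],np.radians(108.3)))
from station import robot; print(np.round(robot.state()["qpos"],2))
c=grab("wrist"); pickle.dump(c,open("pics/w2.pkl","wb")); cv2.imwrite("pics/w2.png",c["img"][:,:,::-1])
E
```

```text
(array([ 0.002, -0.005, -0.   ]), array([-1.2,  0.1, -2.2]))
[ 0.61  0.2  -0.91  1.88  0.17  1.15  1.53]
```

View pics/w2.png

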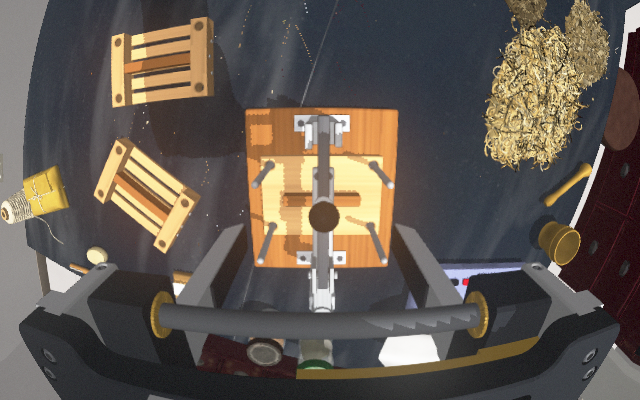

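```bash
python3 - <<'E'
from lib import *; import pickle
c=pickle.load(open("pics/w2.pkl","rb"))
g=cv2.cvtColor(c["img"],cv2.COLOR_RGB2HSV)[190:240,300:350]
m=((g[...,2]<80)).astype(np.uint8)
n,l,st,ce=cv2.connectedComponentsWithStats(m)
for i in range(1,n):
    if st[i,4]>100: 
        k,_=cv2.findContours((l==i).astype(np.uint8),0,1); (x,y),r=cv2.minEnclosingCircle(k[0]); print(st[i],ce[i]+[300,190],x+300,y+190,r); W=onplane(c,[x+300,y+190],.208)[0]; print(W, delta([W[0],W[1],.388],np.radians(108.3)))
# bar direction: rects of board in plane
h=wood(c,70,110); 
n,l,st,ce=cv2.connectedComponentsWithStats(cv2.morphologyEx(h,cv2.MORPH_CLOSE,np.ones((9,9))))
i=l[240,380]; k,_=cv2.findContours((l==i).astype(np.uint8),0,1)
hull=cv2.convexHull(max(k,key=cv2.contourArea)); q=cv2.approxPolyDP(hull,6,True)[:,0]
W=onplane(c,q,.022)[:,:2]*1000; print(q.tolist(),np.round(W,1).tolist(),[round(float(np.linalg.norm(W[i]-W[i-1])),1) for i in range(len(W))])
E
```

```text
[[397, 110], [387, 265], [255, 266], [237, 156], [246, 109]] [[369.3, 141.9], [587.1, 214.5], [651.7, 23.5], [495.8, -42.6], [431.0, -48.1]] [199.8, 229.6, 201.6, 169.4, 65.0]
```

```bash
python3 - <<'E'
from lib import *; import pickle
c=pickle.load(open("pics/w2.pkl","rb"))
g=cv2.cvtColor(c["img"],cv2.COLOR_RGB2GRAY)[196:238,302:344]
print(g[::4,::4]); 
for t in (85,95,105):
    n,l,st,ce=cv2.connectedComponentsWithStats((g<t).astype(np.uint8)); i=l[20,21]; print(t,st[i],ce[i]+[302,196])
P=cloud(c); print(np.round(P[204:230:4,322],3).tolist())
E
```

```text
[[113 133 137 185 113 148 117 187 142 140 142]
 [116 150 157 175 181 164 179 167 159 161 163]
 [127 171 172 129  77  75  80  77 161 175 173]
 [214 233 211  74  75  73  77  78  76 235 236]
 [224 238  71  76  78  76  78  77  78 129 237]
 [223 239  73  75  75  80  77  76  78  91 239]
 [241 241  73  75  76  80  75  80  74 114 242]
 [243 243 146  75  75  74  77  77  78 218 243]
 [243 241 242  88  72  74  74  73 156 240 240]
 [231 236 236 180 120  98 104 242 232 233 233]
 [174 173 170 180 130 134 139 248 168 172 166]]
85 [  7   6  29  30 689] [323.34687954 216.64005806]
95 [  7   6  30  30 709] [323.43018336 216.65303244]
105 [  7   5  30  32 726] [323.42561983 216.64325069]
[[0.465, 0.067, 0.211], [0.466, 0.067, 0.216], [0.468, 0.068, 0.217], [0.471, 0.068, 0.22], [0.474, 0.069, 0.219], [0.477, 0.07, 0.219], [0.48, 0.072, 0.218]]
```

```bash
python3 - <<'E'
from lib import *; import pickle
c=pickle.load(open("pics/w2.pkl","rb"))
W=onplane(c,[323.4,216.65],.208)[0]; print(W, delta([W[0],W[1],.388],np.radians(108.3)))
E
```

```text
[0.47488321 0.07114683 0.208     ] (array([ 0.001, -0.003, -0.001]), array([ 1. ,  4.4, 61.8]))
```

Emit:
drive_tool([
  {"rx":0,"ry":0,"rz":0,"x":1,"y":3.5,"z":20,"fingers":0.7},
  {"rx":0,"ry":0,"rz":0,"x":0,"y":0,"z":20,"fingers":0.6},
  {"rx":0,"ry":0,"rz":0,"x":0,"y":0,"z":20,"fingers":0.6},
  {"rx":0,"ry":0,"rz":0,"x":0,"y":0,"z":0,"fingers":0.5},
  {"rx":0,"ry":0,"rz":0,"x":0,"y":0,"z":0,"fingers":0},
  {"rx":0,"ry":0,"rz":0,"x":0,"y":0,"z":0,"fingers":0},
  {"rx":0,"ry":0,"rz":0,"x":0,"y":0,"z":0,"fingers":0},
  {"rx":0,"ry":0,"rz":0,"x":0,"y":0,"z":0,"fingers":0},
  {"rx":0,"ry":0,"rz":0,"x":0,"y":0,"z":0,"fingers":0},
  {"rx":0,"ry":0,"rz":0,"x":0,"y":0,"z":0,"fingers":0},
], newtons=30)

```text
t: 5.5
position: [0.4754, 0.0715, 0.3909]
eef_rot: [-0.499, 3.102, -0.0]
ft_force: [-1.4, -0.2, 4.0]
opening: 0.239
gripper_force: 30.0
```

Emit:
drive_tool([
  {"rx":0,"ry":0,"rz":0,"x":-2,"y":0,"z":-3.7,"fingers":0},
  {"rx":0,"ry":0,"rz":0,"x":-2.2,"y":0,"z":-3.6,"fingers":0},
  {"rx":0,"ry":0,"rz":0,"x":-2.4,"y":0,"z":-3.5,"fingers":0},
  {"rx":0,"ry":0,"rz":0,"x":-2.4,"y":0,"z":-3.3,"fingers":0},
  {"rx":0,"ry":0,"rz":0,"x":-2.7,"y":0,"z":-3.2,"fingers":0},
  {"rx":0,"ry":0,"rz":0,"x":-2.9,"y":0,"z":-3.2,"fingers":0},
  {"rx":0,"ry":0,"rz":0,"x":-3,"y":0,"z":-2.9,"fingers":0},
  {"rx":0,"ry":0,"rz":0,"x":0,"y":0,"z":0,"fingers":0},
])

```text
t: 6.3
position: [0.4923, 0.0772, 0.4144]
eef_rot: [-0.499, 3.101, 0.0]
ft_force: [-2.0, -1.0, -0.6]
opening: 0.237
gripper_force: 30.0
```

Emit:
drive_tool([
  {"rx":0,"ry":0,"rz":0.07,"x":0,"y":0,"z":0,"fingers":0},
  {"rx":0,"ry":0,"rz":0,"x":0,"y":16.4,"z":0,"fingers":0},
  {"rx":0,"ry":0,"rz":0.14,"x":0,"y":0,"z":0,"fingers":0},
  {"rx":0,"ry":0,"rz":0,"x":0,"y":16.4,"z":0,"fingers":0},
  {"rx":0,"ry":0,"rz":0.14,"x":0,"y":0,"z":0,"fingers":0},
  {"rx":0,"ry":0,"rz":0,"x":0,"y":16.4,"z":0,"fingers":0},
])

```text
t: 6.9
position: [0.4863, 0.1249, 0.414]
eef_rot: [-0.059, -3.139, 0.002]
ft_force: [2.7, -4.2, -5.4]
opening: 0.239
gripper_force: 30.0
```

Emit:
drive_tool([
  {"rx":0,"ry":0,"rz":0.14,"x":0,"y":0,"z":0,"fingers":0},
  {"rx":0,"ry":0,"rz":0,"x":0,"y":16.4,"z":0,"fingers":0},
  {"rx":0,"ry":0,"rz":0.14,"x":0,"y":0,"z":0,"fingers":0},
  {"rx":0,"ry":0,"rz":0,"x":0,"y":16.4,"z":0,"fingers":0},
  {"rx":0,"ry":0,"rz":0.14,"x":0,"y":0,"z":0,"fingers":0},
  {"rx":0,"ry":0,"rz":0,"x":0,"y":16.4,"z":0,"fingers":0},
  {"rx":0,"ry":0,"rz":0.14,"x":0,"y":0,"z":0,"fingers":0},
  {"rx":0,"ry":0,"rz":0,"x":0,"y":16.4,"z":0,"fingers":0},
  {"rx":0,"ry":0,"rz":0.14,"x":0,"y":0,"z":0,"fingers":0},
  {"rx":0,"ry":0,"rz":0,"x":0,"y":16.4,"z":0,"fingers":0},
  {"rx":0,"ry":0,"rz":0.14,"x":0,"y":0,"z":0,"fingers":0},
  {"rx":0,"ry":0,"rz":0,"x":0,"y":16.4,"z":0,"fingers":0},
  {"rx":0,"ry":0,"rz":0.14,"x":0,"y":0,"z":0,"fingers":0},
  {"rx":0,"ry":0,"rz":0,"x":0,"y":16.4,"z":0,"fingers":0},
])

```text
t: 8.3
position: [0.5473, 0.2182, 0.4146]
eef_rot: [-1.527, -2.745, -0.001]
ft_force: [-6.5, 0.0, 2.4]
opening: 0.239
gripper_force: 30.0
```

```bash
python3 - <<'E'
from station import robot; import numpy as np
s=robot.state(); print(np.round(s["qpos"],2)); h=np.array([.6037,.1141]); d=s["position"][:2]-h; print(np.linalg.norm(d), np.radians(198.3)-np.arctan2(d[1],d[0]))
E
```

```text
[ 0.07  0.41 -0.65  1.68  0.27  1.14 -0.1 ]
0.11836272823631516 1.3939293199074565
```

Emit:
drive_tool([
  {"rx":0,"ry":0,"rz":0.14,"x":0,"y":0,"z":0,"fingers":0},
  {"rx":0,"ry":0,"rz":0,"x":0,"y":16.4,"z":0,"fingers":0},
  {"rx":0,"ry":0,"rz":0.14,"x":0,"y":0,"z":0,"fingers":0},
  {"rx":0,"ry":0,"rz":0,"x":0,"y":16.4,"z":0,"fingers":0},
  {"rx":0,"ry":0,"rz":0.14,"x":0,"y":0,"z":0,"fingers":0},
  {"rx":0,"ry":0,"rz":0,"x":0,"y":16.4,"z":0,"fingers":0},
  {"rx":0,"ry":0,"rz":0.14,"x":0,"y":0,"z":0,"fingers":0},
  {"rx":0,"ry":0,"rz":0,"x":0,"y":16.4,"z":0,"fingers":0},
  {"rx":0,"ry":0,"rz":0.07,"x":0,"y":0,"z":0,"fingers":0},
  {"rx":0,"ry":0,"rz":0,"x":3,"y":0,"z":2.9,"fingers":0},
  {"rx":0,"ry":0,"rz":0,"x":5.6,"y":0,"z":6.4,"fingers":0},
  {"rx":0,"ry":0,"rz":0,"x":4.8,"y":0,"z":6.8,"fingers":0},
  {"rx":0,"ry":0,"rz":0,"x":4.2,"y":0,"z":7.3,"fingers":0},
  {"rx":0,"ry":0,"rz":0,"x":0,"y":0,"z":0,"fingers":0},
])

```text
t: 9.7
position: [0.6126, 0.249, 0.3898]
eef_rot: [-2.296, -2.144, 0.001]
ft_force: [-0.5, 2.9, 0.7]
opening: 0.243
gripper_force: 30.0
```

Emit:
drive_tool([
  {"rx":0,"ry":0,"rz":0,"x":0,"y":0,"z":0,"fingers":0.6},
  {"rx":0,"ry":0,"rz":0,"x":0,"y":0,"z":0,"fingers":0.6},
  {"rx":0,"ry":0,"rz":0,"x":0,"y":0,"z":0,"fingers":0.6},
  {"rx":0,"ry":0,"rz":0,"x":0,"y":0,"z":-20,"fingers":0.6},
  {"rx":0,"ry":0,"rz":0,"x":0,"y":0,"z":-30,"fingers":0.6},
  {"rx":0,"ry":0,"rz":0,"x":0,"y":0,"z":-30,"fingers":0.6},
  {"rx":0,"ry":0,"rz":0,"x":0,"y":0,"z":0,"fingers":0.6},
])

```text
t: 10.4
position: [0.6129, 0.2486, 0.4747]
eef_rot: [2.297, 2.141, 0.008]
ft_force: [-0.6, 1.0, 0.4]
opening: 0.599
gripper_force: 0.0
```

```bash
python3 - <<'E'
from lib import *
from station import robot; s=robot.state(); print(np.round(s["qpos"],2),s["position"])
h=np.array([.6037,.1141]); d=s["position"][:2]-h; print(np.linalg.norm(d), np.radians(198.3)-np.arctan2(d[1],d[0]))
a=np.radians(18.3); C=np.array([.5116,.0836]); M=np.array([[np.cos(a),-np.sin(a)],[np.sin(a),np.cos(a)]])
print(delta([*(C),.48],a))
E
```

```text
[-0.09  0.48 -0.5   1.42  0.23  1.3  -0.67] [0.6129496  0.24862349 0.47471447]
0.13484110533768223 1.9588417586760922
(array([ 0.005, -0.001, -0.39 ]), array([-124.9, -148. ,   -5.3]))
```

```bash
cat >> lib.py <<'E'
A=np.radians(18.3); C=np.array([.5116,.0836])
def car2w(x,y,z): return np.array([C[0]+x*np.cos(A)-y*np.sin(A),C[1]+x*np.sin(A)+y*np.cos(A),z])
def w2car(p):
    d=np.asarray(p)[...,:2]-C; return np.stack([d[...,0]*np.cos(A)+d[...,1]*np.sin(A),-d[...,0]*np.sin(A)+d[...,1]*np.cos(A)],-1)
def tilted(g,yaw,tau):  # tcp pose with grasp point g, closing yaw, ry tilt tau
    M=yawmat(yaw)@R.from_euler("y",tau).as_matrix()
    return g-0.18*M[:,2],M
E
python3 - <<'E'
from lib import *
from station import robot; s=robot.state()
print("turn/shift vertical stage", delta([*tilted(car2w(0,-.042,.165),A,.21)[0]],A))
p,M=tilted(car2w(0,-.042,.165),A,.21); q,_=tilted(car2w(0,-.042,.065),A,.21)
print("high tcp",p,"down in tool axes",np.round(M.T@(q-p)*1000,1))
E
```

```text
turn/shift vertical stage (array([ 0.005, -0.001, -0.39 ]), array([-204.4, -148. ,  133.7]))
high tcp [0.53656955 0.00809904 0.34104556] down in tool axes [-20.8   0.   97.8]
```

Emit:
drive_tool([
  {"rx":0,"ry":0,"rz":-0.13,"x":0,"y":0,"z":-5,"fingers":0.35},
  {"rx":0,"ry":0,"rz":-0.13,"x":0,"y":0,"z":0,"fingers":0.35},
  {"rx":0,"ry":0,"rz":-0.13,"x":0,"y":0,"z":5,"fingers":0.35},
  {"rx":0,"ry":0,"rz":0,"x":-34,"y":-24.7,"z":0,"fingers":0.35},
  {"rx":0,"ry":0,"rz":0,"x":-34,"y":-24.7,"z":0,"fingers":0.35},
  {"rx":0,"ry":0,"rz":0,"x":-34,"y":-24.7,"z":0,"fingers":0.35},
  {"rx":0,"ry":0,"rz":0,"x":-34,"y":-24.7,"z":0,"fingers":0.35},
  {"rx":0,"ry":0,"rz":0,"x":-34,"y":-24.7,"z":0,"fingers":0.35},
  {"rx":0,"ry":0,"rz":0,"x":-34,"y":-24.7,"z":0,"fingers":0.35},
  {"rx":0,"ry":0.07,"rz":0,"x":0,"y":0,"z":0,"fingers":0.35},
  {"rx":0,"ry":0.07,"rz":0,"x":0,"y":0,"z":0,"fingers":0.35},
  {"rx":0,"ry":0.07,"rz":0,"x":0,"y":0,"z":0,"fingers":0.35},
  {"rx":0,"ry":0,"rz":0,"x":-9.3,"y":0,"z":43.6,"fingers":0.35},
  {"rx":0,"ry":0,"rz":0,"x":-9.3,"y":0,"z":43.6,"fingers":0.35},
  {"rx":0,"ry":0,"rz":0,"x":0,"y":0,"z":0,"fingers":0.35},
], newtons=60)

```text
t: 11.9
position: [0.5348, 0.0075, 0.3769]
eef_rot: [-1.734, -2.399, -0.177]
ft_force: [-0.3, -1.0, 0.7]
opening: 0.347
gripper_force: 0.0
```

```bash
python3 - <<'E'
from lib import *; import pickle
from station import robot; s=robot.state()
q,M=tilted(car2w(0,-.042,.065),A,.21)
R0=R.from_rotvec(s["eef_rot"]).as_matrix()
print("rot err",np.round(R.from_matrix(R0.T@M).as_rotvec(),3),"shift",np.round(R0.T@(q-s["position"])*1000,1), np.round(s["qpos"],2))
c=grab("wrist"); pickle.dump(c,open("pics/w3.pkl","wb")); cv2.imwrite("pics/w3.png",c["img"][:,:,::-1])
print(project(c,[car2w(x,y,z) for x,y,z in ((0,.05,.054),(0,-.05,.054),(.043,.068,.136),(-.043,.068,.136),(.055,.08,.034),(-.055,.08,.034))]).round(1).tolist())
E
```

```text
rot err [-0.007 -0.003 -0.001] shift [-28.7   2.8 132.8] [ 0.43  0.36 -0.55  1.83 -0.02  1.06  0.23]
[[324.1, 126.6], [324.0, 222.1], [379.3, 91.8], [270.7, 91.5], [373.0, 103.4], [274.8, 103.2]]
```

View pics/w3.png

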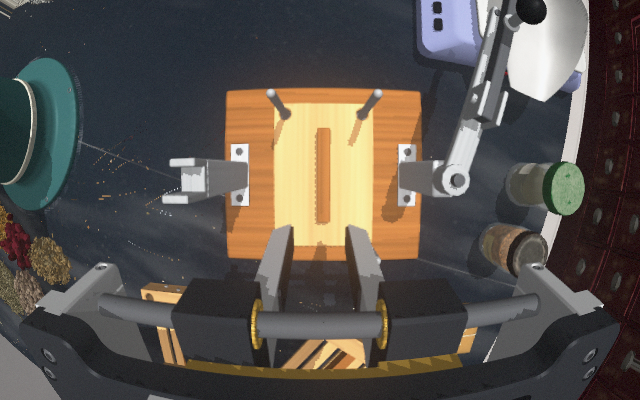

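Emit:
drive_tool([
  {"rx":-0.007,"ry":-0.003,"rz":0,"x":-7,"y":1.4,"z":30,"fingers":0.35},
  {"rx":0,"ry":0,"rz":0,"x":-6,"y":1.4,"z":30,"fingers":0.35},
  {"rx":0,"ry":0,"rz":0,"x":-6,"y":0,"z":28,"fingers":0.35},
  {"rx":0,"ry":0,"rz":0,"x":-4,"y":0,"z":20,"fingers":0.35},
  {"rx":0,"ry":0,"rz":0,"x":0,"y":0,"z":0,"fingers":0.35},
])

```text
t: 12.45
position: [0.5398, 0.0089, 0.2711]
eef_rot: [-1.74, -2.408, -0.188]
ft_force: [-0.0, 0.3, 0.7]
opening: 0.354
gripper_force: 0.0
```

```bash
python3 - <<'E'
from lib import *
from station import robot; s=robot.state()
q,M=tilted(car2w(0,-.042,.0645),A,.21)
R0=R.from_rotvec(s["eef_rot"]).as_matrix()
print("rot err",np.round(R.from_matrix(R0.T@M).as_rotvec(),3),"shift",np.round(R0.T@(q-s["position"])*1000,1), s["ft_force"].round(1))
E
```

```text
rot err [0.006 0.002 0.   ] shift [-6.  -3.5 29.9] [-0.   0.3  0.7]
```

Emit:
drive_tool([
  {"rx":0.003,"ry":0.002,"rz":0,"x":-2.5,"y":-2,"z":10,"fingers":0.35},
  {"rx":0,"ry":0,"rz":0,"x":-2,"y":0,"z":9,"fingers":0.35},
  {"rx":0,"ry":0,"rz":0,"x":-1,"y":0,"z":5,"fingers":0.35},
  {"rx":0,"ry":0,"rz":0,"x":0,"y":0,"z":0,"fingers":0.35},
  {"rx":0,"ry":0,"rz":0,"x":0,"y":0,"z":0,"fingers":0.35},
])

```text
t: 12.95
position: [0.538, 0.008, 0.2468]
eef_rot: [-1.738, -2.407, -0.187]
ft_force: [0.5, -0.8, -0.3]
opening: 0.352
gripper_force: 0.0
```

```bash
cat >> lib.py <<'E'
def chk(g,yaw,tau=0.):
    from station import robot; s=robot.state()
    R0=R.from_rotvec(s["eef_rot"]).as_matrix()
    best=min((tilted(np.asarray(g),yaw+k,tau*(1 if k==0 else -1)) for k in (0,np.pi)),key=lambda t:R.from_matrix(R0.T@t[1]).magnitude())
    q,M=best
    print("t %.2f"%s["t"],"rot",np.round(R.from_matrix(R0.T@M).as_rotvec(),3),"shift(tgt axes)",np.round(M.T@(q-s["position"])*1000,1),"F",s["ft_force"].round(1),"open %.3f"%s["opening"],"q7 %.2f"%s["qpos"][6])
E
python3 -c "
from lib import *
chk(car2w(0,-.042,.0645),A,.21)"
```

```text
t 12.95 rot [0.004 0.001 0.001] shift(tgt axes) [-0.8 -1.3  6.2] F [ 0.5 -0.8 -0.3] open 0.352 q7 0.20
```

Emit:
drive_tool([
  {"rx":0.003,"ry":0.001,"rz":0.001,"x":-0.8,"y":-1,"z":4,"fingers":0.35},
  {"rx":0,"ry":0,"rz":0,"x":0,"y":0,"z":2.2,"fingers":0.35},
  {"rx":0,"ry":0,"rz":0,"x":0,"y":0,"z":0,"fingers":0.35},
  {"rx":0,"ry":0,"rz":0,"x":0,"y":0,"z":0,"fingers":0},
  {"rx":0,"ry":0,"rz":0,"x":0,"y":0,"z":0,"fingers":0},
  {"rx":0,"ry":0,"rz":0,"x":0,"y":0,"z":0,"fingers":0},
  {"rx":0,"ry":0,"rz":0,"x":0,"y":0,"z":0,"fingers":0},
  {"rx":0,"ry":0,"rz":0,"x":0,"y":0,"z":0,"fingers":0},
])

```text
t: 13.75
position: [0.5368, 0.0081, 0.2403]
eef_rot: [-1.738, -2.404, -0.184]
ft_force: [-0.5, 0.5, 1.0]
opening: 0.143
gripper_force: 60.0
```

```bash
python3 -c "
from lib import *
chk(car2w(0,-.042,.0645),A,.21)"
```

```text
t 13.75 rot [ 0.001 -0.    -0.   ] shift(tgt axes) [ 0.1 -0.2 -0.2] F [-0.5  0.5  1. ] open 0.143 q7 0.20
```

Emit:
drive_tool([
  {"rx":0,"ry":0,"rz":0,"x":1.0,"y":0,"z":-4.9,"fingers":0},
  {"rx":0,"ry":0,"rz":0,"x":2.1,"y":0,"z":-9.8,"fingers":0},
  {"rx":0,"ry":0,"rz":0,"x":2.1,"y":0,"z":-9.8,"fingers":0},
  {"rx":0,"ry":0,"rz":0,"x":2.1,"y":0,"z":-9.8,"fingers":0},
  {"rx":0,"ry":0,"rz":0,"x":3.1,"y":0,"z":-14.7,"fingers":0},
  {"rx":0,"ry":0,"rz":0,"x":3.1,"y":0,"z":-14.7,"fingers":0},
  {"rx":0,"ry":0,"rz":0,"x":3.1,"y":0,"z":-14.7,"fingers":0},
  {"rx":0,"ry":0,"rz":0,"x":3.1,"y":0,"z":-14.7,"fingers":0},
  {"rx":0,"ry":0,"rz":0,"x":3.1,"y":0,"z":-14.7,"fingers":0},
  {"rx":0,"ry":0,"rz":0,"x":3.1,"y":0,"z":-14.7,"fingers":0},
  {"rx":0,"ry":0,"rz":0,"x":3.1,"y":0,"z":-14.7,"fingers":0},
  {"rx":0,"ry":0,"rz":0,"x":3.1,"y":0,"z":-14.7,"fingers":0},
  {"rx":0,"ry":0,"rz":0,"x":0,"y":0,"z":0,"fingers":0},
])

```text
t: 15.05
position: [0.537, 0.008, 0.398]
eef_rot: [-1.739, -2.406, -0.187]
ft_force: [-0.2, -0.3, -1.4]
opening: 0.142
gripper_force: 60.0
```

```bash
python3 - <<'E'
from lib import *; import pickle
chk(car2w(0,-.042,.22),A,.21)
chk(car2w(0,.19-.042,.22),A,.21)
c=grab("wrist"); pickle.dump(c,open("pics/w4.pkl","wb")); cv2.imwrite("pics/w4.png",c["img"][:,:,::-1])
P=cloud(c); q=np.c_[w2car(P.reshape(-1,3))*1000,P.reshape(-1,3)[:,2]*1000].reshape(P.shape)
for v,u in ((110,300),(110,345),(160,300),(160,345),(100,322),(150,322),(200,322)): print(u,v,q[v,u].round())
E
```

```text
t 15.05 rot [0.004 0.001 0.   ] shift(tgt axes) [-0.2 -0.4  1.9] F [-0.2 -0.3 -1.4] open 0.142 q7 0.23
t 15.05 rot [0.004 0.001 0.   ] shift(tgt axes) [185.6  -0.4  41.5] F [-0.2 -0.3 -1.4] open 0.142 q7 0.23
300 110 [-12.  44. 193.]
345 110 [ 17.  45. 192.]
300 160 [-12.  11. 192.]
345 160 [ 17.  11. 192.]
322 100 [  2.  47. 213.]
322 150 [  2.  17. 212.]
322 200 [  2. -13. 213.]
```

View pics/w4.png

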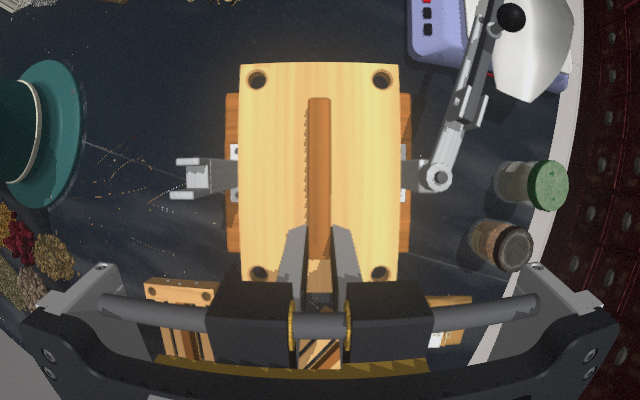

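Emit:
drive_tool([
  {"rx":0,"ry":0,"rz":0,"x":15,"y":0,"z":3.4,"fingers":0},
  {"rx":0,"ry":0,"rz":0,"x":26,"y":0,"z":5.6,"fingers":0},
  {"rx":0,"ry":0,"rz":0,"x":26,"y":0,"z":5.6,"fingers":0},
  {"rx":0,"ry":0,"rz":0,"x":26,"y":0,"z":5.6,"fingers":0},
  {"rx":0,"ry":0,"rz":0,"x":26,"y":0,"z":5.6,"fingers":0},
  {"rx":0,"ry":0,"rz":0,"x":26,"y":0,"z":5.6,"fingers":0},
  {"rx":0,"ry":0,"rz":0,"x":26,"y":0,"z":5.6,"fingers":0},
  {"rx":0,"ry":0,"rz":0,"x":15,"y":0,"z":3.4,"fingers":0},
  {"rx":0,"ry":0,"rz":0,"x":-4,"y":0,"z":19.6,"fingers":0},
  {"rx":0,"ry":0,"rz":0,"x":-6,"y":0,"z":28,"fingers":0},
  {"rx":0,"ry":0,"rz":0,"x":-6,"y":0,"z":28,"fingers":0},
  {"rx":0,"ry":0,"rz":0,"x":-6,"y":0,"z":28,"fingers":0},
  {"rx":0,"ry":0,"rz":0,"x":-6,"y":0,"z":28,"fingers":0},
  {"rx":0,"ry":0,"rz":0,"x":-4,"y":0,"z":19.6,"fingers":0},
  {"rx":0,"ry":0,"rz":0,"x":-2.2,"y":0,"z":10,"fingers":0},
  {"rx":0,"ry":0,"rz":0,"x":0,"y":0,"z":0,"fingers":0},
  {"rx":0,"ry":0,"rz":0,"x":0,"y":0,"z":0,"fingers":0},
])

```text
t: 16.8
position: [0.4771, 0.1892, 0.2305]
eef_rot: [-1.737, -2.404, -0.185]
ft_force: [1.8, 0.3, -1.4]
opening: 0.141
gripper_force: 60.0
```

```bash
python3 -c "
from lib import *
chk(car2w(0,.148,.0425),A,.21)"
```

```text
t 16.80 rot [ 0.001 -0.    -0.   ] shift(tgt axes) [-3.1 -0.4 11.6] F [ 1.8  0.3 -1.4] open 0.141 q7 -0.19
```

Emit:
drive_tool([
  {"rx":0,"ry":0,"rz":0,"x":-1.5,"y":0,"z":6,"fingers":0},
  {"rx":0,"ry":0,"rz":0,"x":-1,"y":0,"z":5,"fingers":0},
  {"rx":0,"ry":0,"rz":0,"x":0,"y":0,"z":0,"fingers":0},
  {"rx":0,"ry":0,"rz":0,"x":0,"y":0,"z":0,"fingers":0.35},
  {"rx":0,"ry":0,"rz":0,"x":0,"y":0,"z":0,"fingers":0.35},
  {"rx":0,"ry":0,"rz":0,"x":0,"y":0,"z":0,"fingers":0.35},
  {"rx":0,"ry":0,"rz":0,"x":4,"y":0,"z":-19.6,"fingers":0.35},
  {"rx":0,"ry":0,"rz":0,"x":6,"y":0,"z":-28,"fingers":0.5},
  {"rx":0,"ry":0,"rz":0,"x":6,"y":0,"z":-28,"fingers":0.5},
  {"rx":0,"ry":0,"rz":0,"x":8,"y":0,"z":-40,"fingers":0.5},
  {"rx":0,"ry":0,"rz":0,"x":8,"y":0,"z":-40,"fingers":0.5},
  {"rx":0,"ry":0,"rz":0,"x":8,"y":0,"z":-40,"fingers":0.5},
  {"rx":0,"ry":-0.105,"rz":0,"x":0,"y":0,"z":0,"fingers":0.5},
  {"rx":0,"ry":-0.105,"rz":0,"x":0,"y":0,"z":0,"fingers":0.5},
  {"rx":0,"ry":0,"rz":0,"x":0,"y":0,"z":0,"fingers":0.5},
])

```text
t: 18.3
position: [0.4771, 0.1878, 0.4188]
eef_rot: [1.837, 2.545, 0.0]
ft_force: [0.3, -0.3, -0.4]
opening: 0.496
gripper_force: 0.0
```

```bash
python3 -c "
from lib import *
chk([.40,-.194,.24],np.radians(18.6))"
```

```text
t 18.30 rot [ 0.002  0.002 -0.004] shift(tgt axes) [-337.3 -194.9   -1.2] F [ 0.3 -0.3 -0.4] open 0.496 q7 -0.27
```

Emit:
drive_tool([
  {"rx":0,"ry":0,"rz":0,"x":-17,"y":-10,"z":-30,"fingers":0.5},
  {"rx":0,"ry":0,"rz":0,"x":-30,"y":-17.5,"z":0,"fingers":0.5},
  {"rx":0,"ry":0,"rz":0,"x":-30,"y":-17.5,"z":0,"fingers":0.5},
  {"rx":0,"ry":0,"rz":0,"x":-30,"y":-17.5,"z":0,"fingers":0.5},
  {"rx":0,"ry":0,"rz":0,"x":-30,"y":-17.5,"z":0,"fingers":0.5},
  {"rx":0,"ry":0,"rz":0,"x":-30,"y":-17.5,"z":0,"fingers":0.5},
  {"rx":0,"ry":0,"rz":0,"x":-30,"y":-17.5,"z":0,"fingers":0.5},
  {"rx":0,"ry":0,"rz":0,"x":-30,"y":-17.5,"z":0,"fingers":0.5},
  {"rx":0,"ry":0,"rz":0,"x":-30,"y":-17.5,"z":0,"fingers":0.5},
  {"rx":0,"ry":0,"rz":0,"x":-30,"y":-17.5,"z":0,"fingers":0.5},
  {"rx":0,"ry":0,"rz":0,"x":-30,"y":-17.5,"z":0,"fingers":0.5},
  {"rx":0,"ry":0,"rz":0,"x":-20,"y":-10,"z":0,"fingers":0.5},
  {"rx":0,"ry":0,"rz":0,"x":0,"y":0,"z":0,"fingers":0.5},
  {"rx":0,"ry":0,"rz":0,"x":0,"y":0,"z":0,"fingers":0.5},
])

```text
t: 19.7
position: [0.398, -0.194, 0.4478]
eef_rot: [-1.841, -2.545, -0.005]
ft_force: [0.7, 0.7, -0.0]
opening: 0.501
gripper_force: 0.0
```

```bash
python3 - <<'E'
from lib import *; import pickle
chk([.40,-.194,.24],np.radians(18.6))
c=grab("wrist"); pickle.dump(c,open("pics/w5.pkl","wb")); cv2.imwrite("pics/w5.png",c["img"][:,:,::-1])
E
```

```text
t 19.70 rot [ 0.002 -0.002 -0.006] shift(tgt axes) [-0.6  1.9 27.8] F [ 0.7  0.7 -0. ] open 0.501 q7 0.69
```

View pics/w5.png

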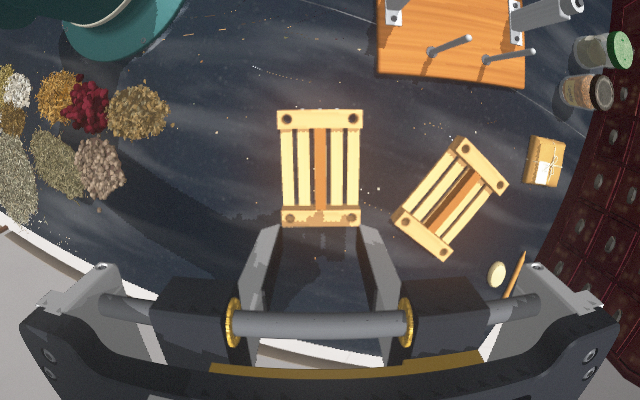

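```bash
cat >> lib.py <<'E'
def holes(c,approx,z,win=9,t=0.55):
    g=cv2.cvtColor(c["img"],cv2.COLOR_RGB2GRAY).astype(float); out=[]
    for u,v in approx:
        u,v=int(round(u)),int(round(v)); w=g[v-win:v+win+1,u-win:u+win+1]
        th=w.min()+t*(np.percentile(w,80)-w.min())
        n,l,st,ce=cv2.connectedComponentsWithStats((w<th).astype(np.uint8))
        i=min((i for i in range(1,n) if st[i,4]>8),key=lambda i:np.linalg.norm(ce[i]-win))
        out.append(ce[i]+[u-win,v-win])
    W=onplane(c,out,z)[:,:2]*1000; return np.array(out),W
def tray_pose(W):
    """W: four holes; returns centre, yaw (deg) of the tray x axis (short side), and side lengths"""
    ctr=W.mean(0); d=[(np.linalg.norm(W[i]-W[j]),i,j) for i in range(4) for j in range(i+1,4)]
    d.sort(key=lambda t:t[0]); v=[]
    for L,i,j in d[:2]:
        e=W[j]-W[i]; e=e*np.sign(e[0]); v.append(e)
    for L,i,j in d[2:4]:
        e=W[j]-W[i]; e=np.array([e[1],-e[0]]); v.append(e*np.sign(e[0]))
    e=sum(v); return ctr,np.degrees(np.arctan2(e[1],e[0])),[round(float(t[0]),1) for t in d]
E
python3 - <<'E'
from lib import *; import pickle
c=pickle.load(open("pics/w5.pkl","rb"))
for ap in ([(287,118),(353,118),(290,218),(348,218)],[(461,150),(501,185),(405,218),(444,253)]):
    px,W=holes(c,ap,.028); t=tray_pose(W); print(px.round(1).tolist(),t)
E
```

```text
[[286.4, 118.7], [352.7, 117.9], [289.7, 218.2], [350.8, 217.2]] (array([ 400.27378679, -197.62729748]), np.float64(18.83926862463582), [85.1, 85.4, 136.1, 136.5, 160.3, 161.3])
[[465.2, 148.6], [499.6, 184.5], [405.2, 221.3], [443.1, 251.6]] (array([ 602.47395427, -180.37108534]), np.float64(-19.17390283665708), [85.5, 85.6, 135.4, 135.6, 160.2, 160.3])
```

```bash
python3 -c "
from lib import *
chk([.4003,-.1976,.031],np.radians(18.84))"
```

```text
t 19.75 rot [ 0.002 -0.002 -0.009] shift(tgt axes) [ -4.6   0.7 237. ] F [-0.3 -0.5 -0.2] open 0.499 q7 0.69
```

Emit:
drive_tool([
  {"rx":0.002,"ry":-0.002,"rz":-0.009,"x":-4.5,"y":0.7,"z":30,"fingers":0.5},
  {"rx":0,"ry":0,"rz":0,"x":0,"y":0,"z":40,"fingers":0.5},
  {"rx":0,"ry":0,"rz":0,"x":0,"y":0,"z":40,"fingers":0.5},
  {"rx":0,"ry":0,"rz":0,"x":0,"y":0,"z":40,"fingers":0.5},
  {"rx":0,"ry":0,"rz":0,"x":0,"y":0,"z":30,"fingers":0.5},
  {"rx":0,"ry":0,"rz":0,"x":0,"y":0,"z":20,"fingers":0.5},
  {"rx":0,"ry":0,"rz":0,"x":0,"y":0,"z":10,"fingers":0.5},
  {"rx":0,"ry":0,"rz":0,"x":0,"y":0,"z":0,"fingers":0.5},
  {"rx":0,"ry":0,"rz":0,"x":0,"y":0,"z":0,"fingers":0.5},
], newtons=50)

```text
t: 20.65
position: [0.4004, -0.1984, 0.2389]
eef_rot: [1.828, 2.553, -0.003]
ft_force: [0.8, -0.3, 1.4]
opening: 0.503
gripper_force: 0.0
```

```bash
python3 -c "
from lib import *
chk([.4003,-.1976,.031],np.radians(18.84))"
```

```text
t 20.65 rot [-0.     0.002 -0.   ] shift(tgt axes) [ 0.8  0.1 27.9] F [ 0.8 -0.3  1.4] open 0.503 q7 0.58
```

Emit:
drive_tool([
  {"rx":0,"ry":0,"rz":0,"x":0.5,"y":0,"z":15,"fingers":0.5},
  {"rx":0,"ry":0,"rz":0,"x":0,"y":0,"z":12.5,"fingers":0.5},
  {"rx":0,"ry":0,"rz":0,"x":0,"y":0,"z":0,"fingers":0.5},
  {"rx":0,"ry":0,"rz":0,"x":0,"y":0,"z":0,"fingers":0},
  {"rx":0,"ry":0,"rz":0,"x":0,"y":0,"z":0,"fingers":0},
  {"rx":0,"ry":0,"rz":0,"x":0,"y":0,"z":0,"fingers":0},
  {"rx":0,"ry":0,"rz":0,"x":0,"y":0,"z":0,"fingers":0},
  {"rx":0,"ry":0,"rz":0,"x":0,"y":0,"z":0,"fingers":0},
  {"rx":0,"ry":0,"rz":0,"x":0,"y":0,"z":0,"fingers":0},
  {"rx":0,"ry":0,"rz":0,"x":0,"y":0,"z":0,"fingers":0},
])

```text
t: 21.65
position: [0.4001, -0.1982, 0.2109]
eef_rot: [1.828, 2.553, -0.003]
ft_force: [0.3, -0.1, 7.4]
opening: 0.141
gripper_force: 50.0
```

```bash
python3 -c "
from lib import *
chk([.4003,-.1976,.031],np.radians(18.84))
chk(car2w(0,0,.22),A)"
```

```text
t 21.65 rot [-0.001  0.002 -0.001] shift(tgt axes) [ 0.5  0.4 -0.1] F [ 0.3 -0.1  7.4] open 0.141 q7 0.55
t 21.65 rot [-0.001  0.002  0.009] shift(tgt axes) [ 232.5  194.4 -189.1] F [ 0.3 -0.1  7.4] open 0.141 q7 0.55
```

Emit:
drive_tool([
  {"rx":0,"ry":0,"rz":0,"x":0,"y":0,"z":-10,"fingers":0},
  {"rx":0,"ry":0,"rz":0,"x":0,"y":0,"z":-20,"fingers":0},
  {"rx":0,"ry":0,"rz":0,"x":0,"y":0,"z":-30,"fingers":0},
  {"rx":0,"ry":0,"rz":0,"x":0,"y":0,"z":-30,"fingers":0},
  {"rx":0,"ry":0,"rz":0,"x":0,"y":0,"z":-30,"fingers":0},
  {"rx":0,"ry":0,"rz":0,"x":0,"y":0,"z":-30,"fingers":0},
  {"rx":0,"ry":0,"rz":0,"x":0,"y":0,"z":-30,"fingers":0},
  {"rx":0,"ry":0,"rz":0,"x":0,"y":0,"z":-10,"fingers":0},
  {"rx":0,"ry":0,"rz":0,"x":0,"y":0,"z":0,"fingers":0},
])

```text
t: 22.55
position: [0.3999, -0.1977, 0.4016]
eef_rot: [1.828, 2.552, -0.003]
ft_force: [1.0, 0.2, -3.7]
opening: 0.144
gripper_force: 50.0
```

```bash
python3 - <<'E'
from lib import *; import pickle
chk(car2w(0,0,.22),A)
c=grab("wrist"); pickle.dump(c,open("pics/w6.pkl","wb")); cv2.imwrite("pics/w6.png",c["img"][:,:,::-1])
E
```

```text
t 22.55 rot [-0.     0.004  0.008] shift(tgt axes) [232.  194.4   1.6] F [ 1.   0.2 -3.7] open 0.144 q7 0.68
```

View pics/w6.png

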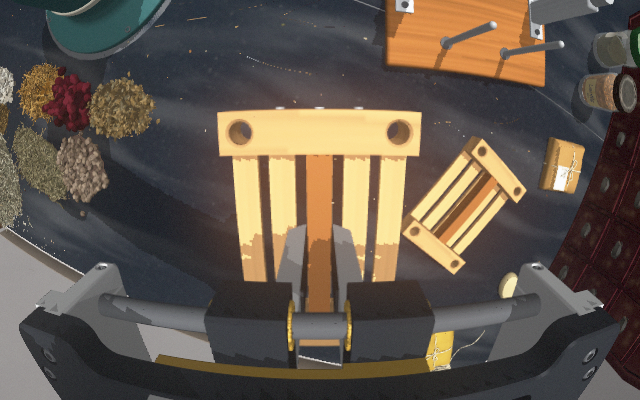

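```bash
cat >> lib.py <<'E'
def hole_tool(c,approx,depth,win=18):
    """holes of a held thing, on the plane at tool z = depth (m); result in tool x, y (mm)"""
    px,_=holes(c,approx,.1,win)
    d=dict(c); d["M"],d["position"]=c["hand_eye"][:3,:3],c["hand_eye"][:3,3]
    v=rays(d,px); return px.round(1),((d["position"]+v*((depth-d["position"][2])/v[:,2])[:,None])*1000)[:,:2].round(1)
E
python3 - <<'E'
from lib import *; import pickle
c=pickle.load(open("pics/w6.pkl","rb"))
print(hole_tool(c,[(239,131),(400,131)],.183))
E
```

```text
(array([[239.7, 132.3],
       [398.4, 132. ]]), array([[ 68.9, -43.8],
       [ 69.1,  41.6]]))
```

Emit:
drive_tool([
  {"rx":0,"ry":0,"rz":0.008,"x":0,"y":0,"z":-30,"fingers":0},
  {"rx":0,"ry":0,"rz":0,"x":16,"y":14.4,"z":0,"fingers":0},
  {"rx":0,"ry":0,"rz":0,"x":24,"y":20,"z":0,"fingers":0},
  {"rx":0,"ry":0,"rz":0,"x":24,"y":20,"z":0,"fingers":0},
  {"rx":0,"ry":0,"rz":0,"x":24,"y":20,"z":0,"fingers":0},
  {"rx":0,"ry":0,"rz":0,"x":24,"y":20,"z":0,"fingers":0},
  {"rx":0,"ry":0,"rz":0,"x":24,"y":20,"z":0,"fingers":0},
  {"rx":0,"ry":0,"rz":0,"x":24,"y":20,"z":0,"fingers":0},
  {"rx":0,"ry":0,"rz":0,"x":24,"y":20,"z":0,"fingers":0},
  {"rx":0,"ry":0,"rz":0,"x":24,"y":20,"z":0,"fingers":0},
  {"rx":0,"ry":0,"rz":0,"x":24,"y":20,"z":0,"fingers":0},
  {"rx":0,"ry":0,"rz":0,"x":0,"y":0,"z":0,"fingers":0},
  {"rx":0,"ry":0,"rz":0,"x":0,"y":0,"z":0,"fingers":0},
])

```text
t: 23.9
position: [0.5114, 0.0839, 0.4282]
eef_rot: [-1.837, -2.547, 0.006]
ft_force: [-0.7, -0.5, -3.5]
opening: 0.143
gripper_force: 50.0
```

```bash
python3 - <<'E'
from lib import *; import pickle
chk(car2w(0,-.0005,.18),A)
c=grab("wrist"); pickle.dump(c,open("pics/w7.pkl","wb"))
print(hole_tool(c,[(239,131),(400,131)],.183))
E
```

```text
t 23.90 rot [-0.004  0.001  0.002] shift(tgt axes) [-0.8  0.1 68.2] F [-0.7 -0.5 -3.5] open 0.143 q7 -0.03
(array([[238.8, 132.1],
       [399.3, 131.7]]), array([[ 69. , -44.3],
       [ 69.2,  42.1]]))
```

Emit:
drive_tool([
  {"rx":-0.003,"ry":0.001,"rz":0.001,"x":-0.8,"y":0,"z":30,"fingers":0},
  {"rx":0,"ry":0,"rz":0,"x":0,"y":0,"z":30,"fingers":0},
  {"rx":0,"ry":0,"rz":0,"x":0,"y":0,"z":10,"fingers":0},
  {"rx":0,"ry":0,"rz":0,"x":0,"y":0,"z":6,"fingers":0},
  {"rx":0,"ry":0,"rz":0,"x":0,"y":0,"z":6,"fingers":0},
  {"rx":0,"ry":0,"rz":0,"x":0,"y":0,"z":0,"fingers":0},
])

```text
t: 24.55
position: [0.512, 0.0826, 0.3481]
eef_rot: [1.84, 2.544, 0.001]
ft_force: [0.6, -0.3, -1.8]
opening: 0.145
gripper_force: 50.0
```

```bash
python3 - <<'E'
from lib import *; import pickle
chk(car2w(0,-.0005,.116),A)
c=grab("wrist"); pickle.dump(c,open("pics/w8.pkl","wb")); cv2.imwrite("pics/w8.png",c["img"][:,:,::-1])
E
```

```text
t 24.55 rot [ 0.002  0.001 -0.001] shift(tgt axes) [ 0.5 -0.1 52.1] F [ 0.6 -0.3 -1.8] open 0.145 q7 -0.08
```

View pics/w8.png

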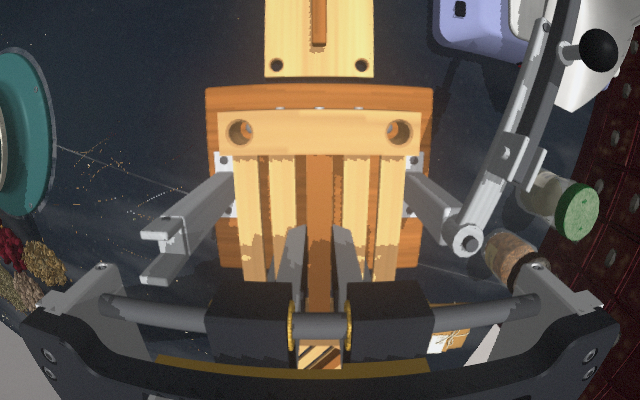

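Emit:
drive_tool([
  {"rx":0.002,"ry":0.001,"rz":0,"x":0.3,"y":0,"z":5,"fingers":0},
  {"rx":0,"ry":0,"rz":0,"x":0,"y":0,"z":5,"fingers":0},
  {"rx":0,"ry":0,"rz":0,"x":0,"y":0,"z":5,"fingers":0},
  {"rx":0,"ry":0,"rz":0,"x":0,"y":0,"z":0,"fingers":0},
])

```text
t: 25.0
position: [0.5116, 0.083, 0.3322]
eef_rot: [-1.84, -2.545, 0.001]
ft_force: [0.2, -0.7, -3.0]
opening: 0.144
gripper_force: 50.0
```

```bash
python3 - <<'E'
from lib import *; import pickle
chk(car2w(0,-.0005,.116),A)
c=grab("wrist"); pickle.dump(c,open("pics/w9.pkl","wb"))
i=c["img"][100:165,205:435,::-1]; cv2.imwrite("pics/w9.png",cv2.resize(i,None,fx=3,fy=3))
E
```

```text
t 25.00 rot [-0.001 -0.    -0.001] shift(tgt axes) [ 0.1  0.2 36.2] F [ 0.2 -0.7 -3. ] open 0.144 q7 -0.09
```

View pics/w9.png

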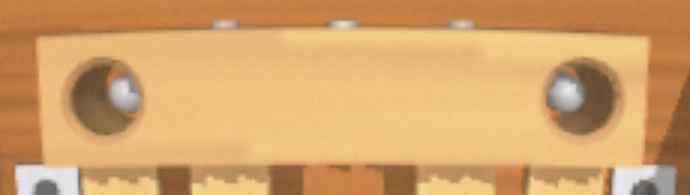

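Emit:
drive_tool([
  {"rx":0,"ry":0,"rz":0,"x":0,"y":0,"z":9,"fingers":0},
  {"rx":0,"ry":0,"rz":0,"x":0,"y":0,"z":9,"fingers":0},
  {"rx":0,"ry":0,"rz":0,"x":0,"y":0,"z":9,"fingers":0},
  {"rx":0,"ry":0,"rz":0,"x":0,"y":0,"z":8,"fingers":0},
  {"rx":0,"ry":0,"rz":0,"x":0,"y":0,"z":0,"fingers":0},
  {"rx":0,"ry":0,"rz":0,"x":0,"y":0,"z":0,"fingers":0},
])

```text
t: 25.65
position: [0.5118, 0.0831, 0.2978]
eef_rot: [-1.84, -2.546, 0.001]
ft_force: [-0.1, -1.5, -2.0]
opening: 0.145
gripper_force: 50.0
```

```bash
python3 - <<'E'
from lib import *; import pickle
chk(car2w(0,-.0005,.116),A)
E
```

```text
t 25.65 rot [-0.001 -0.    -0.   ] shift(tgt axes) [-0.  -0.1  1.8] F [-0.1 -1.5 -2. ] open 0.145 q7 -0.12
```

Release and let it slide down.

Emit:
drive_tool([
  {"rx":0,"ry":0,"rz":0,"x":0,"y":0,"z":0,"fingers":0.4},
  {"rx":0,"ry":0,"rz":0,"x":0,"y":0,"z":0,"fingers":0.4},
  {"rx":0,"ry":0,"rz":0,"x":0,"y":0,"z":0,"fingers":0.4},
  {"rx":0,"ry":0,"rz":0,"x":0,"y":0,"z":0,"fingers":0.4},
  {"rx":0,"ry":0,"rz":0,"x":0,"y":0,"z":0,"fingers":0.4},
  {"rx":0,"ry":0,"rz":0,"x":0,"y":0,"z":-20,"fingers":0.4},
  {"rx":0,"ry":0,"rz":0,"x":0,"y":0,"z":-40,"fingers":0.4},
  {"rx":0,"ry":0,"rz":0,"x":0,"y":0,"z":-40,"fingers":0.4},
  {"rx":0,"ry":0,"rz":0,"x":0,"y":0,"z":-40,"fingers":0.4},
  {"rx":0,"ry":0,"rz":0,"x":0,"y":0,"z":0,"fingers":0.5},
])

```text
t: 26.65
position: [0.5124, 0.0836, 0.4429]
eef_rot: [1.837, 2.542, 0.007]
ft_force: [-0.3, 0.1, -0.3]
opening: 0.453
gripper_force: 0.0
```

```bash
python3 - <<'E'
from lib import *; import pickle
chk([.6025,-.1804,.24],np.radians(-19.17))
c=grab("wrist"); pickle.dump(c,open("pics/w10.pkl","wb")); cv2.imwrite("pics/w10.png",c["img"][:,:,::-1])
P=cloud(c)
for x,y in ((-50,75),(50,75),(-50,0),(50,0),(0,75),(-25,20),(25,20),(0,30)):
    for z in (.022+.028,): 
        u,v=project(c,car2w(x/1000,y/1000,z))[0].round().astype(int); print((x,y),(u,v),(P[v,u]*1000).round() if 0<=v<400 else None)
E
```

```text
t 26.65 rot [ 0.007 -0.     0.653] shift(tgt axes) [-219.8  171.8   22.9] F [-0.3  0.1 -0.3] open 0.453 q7 -0.02
(-50, 75) (np.int64(275), np.int64(109)) [440. 139.  50.]
(50, 75) (np.int64(359), np.int64(109)) [536. 171.  50.]
(-50, 0) (np.int64(277), np.int64(170)) [463.  62.  28.]
(50, 0) (np.int64(357), np.int64(170)) [563.  95.  27.]
(0, 75) (np.int64(317), np.int64(109)) [488. 154.  51.]
(-25, 20) (np.int64(297), np.int64(154)) [482.  91.  29.]
(25, 20) (np.int64(338), np.int64(154)) [532. 107.  29.]
(0, 30) (np.int64(317), np.int64(146)) [502. 111.  47.]
```

View pics/w10.png

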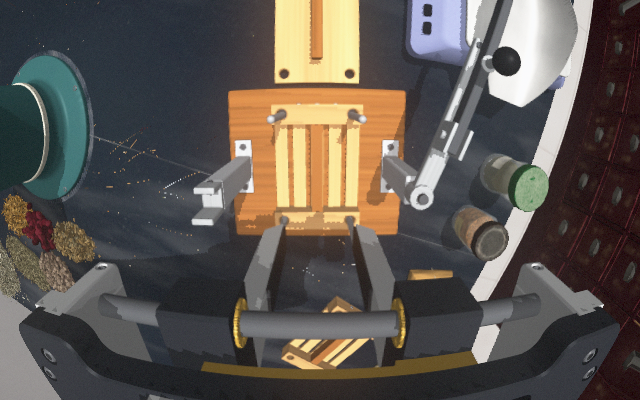

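Emit:
drive_tool([
  {"rx":0,"ry":0,"rz":0.13,"x":0,"y":0,"z":0,"fingers":0.5},
  {"rx":0,"ry":0,"rz":0.13,"x":0,"y":0,"z":0,"fingers":0.5},
  {"rx":0,"ry":0,"rz":0.13,"x":0,"y":0,"z":0,"fingers":0.5},
  {"rx":0,"ry":0,"rz":0.13,"x":0,"y":0,"z":0,"fingers":0.5},
  {"rx":0,"ry":0,"rz":0.133,"x":0,"y":0,"z":0,"fingers":0.5},
  {"rx":0,"ry":0,"rz":0,"x":-27.5,"y":21.5,"z":0,"fingers":0.5},
  {"rx":0,"ry":0,"rz":0,"x":-27.5,"y":21.5,"z":0,"fingers":0.5},
  {"rx":0,"ry":0,"rz":0,"x":-27.5,"y":21.5,"z":0,"fingers":0.5},
  {"rx":0,"ry":0,"rz":0,"x":-27.5,"y":21.5,"z":0,"fingers":0.5},
  {"rx":0,"ry":0,"rz":0,"x":-27.5,"y":21.5,"z":0,"fingers":0.5},
  {"rx":0,"ry":0,"rz":0,"x":-27.5,"y":21.5,"z":0,"fingers":0.5},
  {"rx":0,"ry":0,"rz":0,"x":-27.5,"y":21.5,"z":0,"fingers":0.5},
  {"rx":0,"ry":0,"rz":0,"x":-27.5,"y":21.5,"z":0,"fingers":0.5},
  {"rx":0,"ry":0,"rz":0,"x":0,"y":0,"z":0,"fingers":0.5},
  {"rx":0,"ry":0,"rz":0,"x":0,"y":0,"z":0,"fingers":0.5},
])

```text
t: 28.2
position: [0.6021, -0.1816, 0.4364]
eef_rot: [-2.559, -1.819, 0.002]
ft_force: [0.3, 1.3, 0.3]
opening: 0.495
gripper_force: 0.0
```

```bash
python3 - <<'E'
from lib import *; import pickle
chk([.6025,-.1804,.24],np.radians(-19.17))
c=grab("wrist"); pickle.dump(c,open("pics/w11.pkl","wb")); cv2.imwrite("pics/w11.png",c["img"][:,:,::-1])
a=np.radians(-19.17); M=np.array([[np.cos(a),-np.sin(a)],[np.sin(a),np.cos(a)]])
ap=project(c,[[*(np.array([.6025,-.1804])+M@[x,y]),.028] for x in(-.043,.043) for y in(-.068,.068)])
px,W=holes(c,ap,.028); print(ap.round(1).tolist(),px.round(1).tolist(),tray_pose(W))
# cover pose
h=project(c,[car2w(x,.19+y,.012) for x in(-.043,.043) for y in(-.068,.068)]); print(h.round().tolist())
E
```

```text
t 28.20 rot [-0.002  0.    -0.001] shift(tgt axes) [ 1.2  0.  16.4] F [0.3 1.3 0.3] open 0.495 q7 -0.19
[[288.6, 215.8], [286.1, 113.4], [352.3, 215.9], [355.0, 113.4]] [[289.8, 222.0], [284.6, 107.1], [356.7, 214.5], [355.2, 110.6]] (array([ 604.24507587, -179.8104349 ]), np.float64(-17.277040994562125), [88.0, 91.2, 137.7, 152.9, 170.0, 171.1])
[[133.0, -19.0], [101.0, -61.0], [175.0, -58.0], [138.0, -97.0]]
```

```bash
python3 - <<'E'
import re
s=open("lib.py").read()
s=s.replace("for i in range(1,n) if st[i,4]>8)","for i in range(1,n) if st[i,4]>8 and st[i,0]>0 and st[i,1]>0 and st[i,0]+st[i,2]<2*win+1 and st[i,1]+st[i,3]<2*win+1)")
open("lib.py","w").write(s)
E
python3 - <<'E'
from lib import *; import pickle
c=pickle.load(open("pics/w11.pkl","rb"))
ap=[[288.6, 215.8], [286.1, 113.4], [352.3, 215.9], [355.0, 113.4]]
for w in (9,11,13):
  for t in (.4,.55):
    try: px,W=holes(c,ap,.028,w,t); print(w,t,px.round(1).tolist(),tray_pose(W))
    except ValueError as e: print(w,t,e)
E
```

```text
9 0.4 min() iterable argument is empty
9 0.55 min() iterable argument is empty
11 0.4 min() iterable argument is empty
11 0.55 min() iterable argument is empty
13 0.4 min() iterable argument is empty
13 0.55 min() iterable argument is empty
```

```bash
python3 - <<'E'
from lib import *; import pickle
c=pickle.load(open("pics/w11.pkl","rb"))
p=cv2.SimpleBlobDetector_Params(); p.filterByColor=True; p.blobColor=0; p.minArea=15; p.maxArea=200; p.filterByCircularity=True; p.minCircularity=.6; p.filterByConvexity=True; p.minConvexity=.8; p.filterByInertia=False; p.minDistBetweenBlobs=5
g=cv2.cvtColor(c["img"],cv2.COLOR_RGB2GRAY)
k=cv2.SimpleBlobDetector_create(p).detect(g)
print([(np.round(q.pt,1).tolist(),round(q.size,1)) for q in k])
m=wood(c); n,l,st,ce=cv2.connectedComponentsWithStats(m); print([st[i].tolist() for i in range(1,n) if st[i,4]>300])
E
```

```text
[([589.8, 356.2], 5.8), ([48.3, 356.3], 6.4), ([319.6, 127.0], 10.7), ([81.7, 57.3], 6.0), ([343.1, 140.5], 5.6), ([326.5, 142.1], 8.0), ([386.8, 128.0], 10.1), ([99.9, 267.6], 8.1), ([149.2, 71.0], 6.7), ([17.4, 10.8], 5.3), ([49.8, 2.6], 5.7), ([537.9, 267.8], 8.7), ([382.3, 227.0], 10.3), ([319.4, 227.5], 10.8), ([28.5, 10.5], 5.4), ([57.0, 309.8], 6.4), ([581.7, 309.9], 4.6), ([594.3, 302.1], 5.3)]
[[0, 0, 54, 64, 1108], [104, 0, 202, 120, 12011], [360, 10, 78, 76, 2588], [309, 117, 89, 121, 8940], [462, 147, 29, 80, 512], [66, 240, 37, 40, 828], [395, 253, 43, 29, 709], [28, 260, 24, 38, 521], [4, 278, 31, 37, 381], [225, 298, 16, 50, 426], [398, 298, 16, 50, 425], [209, 350, 275, 29, 3025]]
```

```bash
python3 - <<'E'
from lib import *; import pickle
c=pickle.load(open("pics/w11.pkl","rb"))
W=onplane(c,[[319.6,127.0],[386.8,128],[382.3,227],[319.4,227.5]],.028)[:,:2]*1000
p=tray_pose(W); print(p); chk([*(p[0]/1000),.031],np.radians(p[1]))
E
```

```text
(array([ 636.33762343, -210.38754873]), np.float64(-19.005831714004557), [85.3, 87.0, 135.4, 135.4, 160.2, 160.7])
t 28.25 rot [-0.002 -0.    -0.002] shift(tgt axes) [-17.   42.1 225.9] F [-0.1 -0.   0.8] open 0.496 q7 -0.19
```

Emit:
drive_tool([
  {"rx":-0.002,"ry":0,"rz":-0.002,"x":-8.5,"y":21,"z":0,"fingers":0.5},
  {"rx":0,"ry":0,"rz":0,"x":-8.5,"y":21,"z":0,"fingers":0.5},
  {"rx":0,"ry":0,"rz":0,"x":0,"y":0,"z":0,"fingers":0.5},
  {"rx":0,"ry":0,"rz":0,"x":0,"y":0,"z":0,"fingers":0.5},
], newtons=50)

```text
t: 28.65
position: [0.6363, -0.2098, 0.4374]
eef_rot: [2.557, 1.825, 0.001]
ft_force: [-0.5, -0.0, 0.7]
opening: 0.505
gripper_force: 0.0
```

```bash
cat >> lib.py <<'E'
def blobs(c,box):
    p=cv2.SimpleBlobDetector_Params(); p.filterByColor=True; p.blobColor=0; p.minArea=15; p.maxArea=400; p.filterByCircularity=True; p.minCircularity=.6; p.filterByConvexity=True; p.minConvexity=.8; p.filterByInertia=False; p.minDistBetweenBlobs=5
    k=cv2.SimpleBlobDetector_create(p).detect(cv2.cvtColor(c["img"],cv2.COLOR_RGB2GRAY))
    return np.array([q.pt for q in k if box[0]<q.pt[0]<box[1] and box[2]<q.pt[1]<box[3]])
def four(c,B,z):
    """the four blobs whose spacings fit the 86 x 136 hole pattern best, on plane z (mm)"""
    from itertools import combinations
    want=np.array([86,86,136,136,160.9,160.9]); W=onplane(c,B,z)[:,:2]*1000; best=(9e9,None)
    for q in combinations(range(len(B)),4):
        d=np.sort([np.linalg.norm(W[i]-W[j]) for i,j in combinations(q,2)]); e=abs(d-want).max()
        if e<best[0]: best=(e,q)
    return best[0],W[list(best[1])]
E
python3 - <<'E'
from lib import *; import pickle
c=grab("wrist"); pickle.dump(c,open("pics/w12.pkl","wb"))
e,W=four(c,blobs(c,(240,420,60,260)),.028); p=tray_pose(W); print(e,p); chk([*(p[0]/1000),.031],np.radians(p[1]))
E
```

```text
1.9506106224035165 (array([ 636.22653226, -210.90996478]), np.float64(-19.150845216311772), [85.2, 88.0, 135.8, 135.8, 161.0, 161.2])
t 28.70 rot [ 0.001 -0.     0.003] shift(tgt axes) [ -1.1   0.5 226.7] F [0.5 0.8 0. ] open 0.500 q7 -0.16
```

Emit:
drive_tool([
  {"rx":0,"ry":0,"rz":0.002,"x":-1,"y":0,"z":30,"fingers":0.5},
  {"rx":0,"ry":0,"rz":0,"x":0,"y":0,"z":40,"fingers":0.5},
  {"rx":0,"ry":0,"rz":0,"x":0,"y":0,"z":40,"fingers":0.5},
  {"rx":0,"ry":0,"rz":0,"x":0,"y":0,"z":40,"fingers":0.5},
  {"rx":0,"ry":0,"rz":0,"x":0,"y":0,"z":30,"fingers":0.5},
  {"rx":0,"ry":0,"rz":0,"x":0,"y":0,"z":20,"fingers":0.5},
  {"rx":0,"ry":0,"rz":0,"x":0,"y":0,"z":10,"fingers":0.5},
  {"rx":0,"ry":0,"rz":0,"x":0,"y":0,"z":0,"fingers":0.5},
  {"rx":0,"ry":0,"rz":0,"x":0,"y":0,"z":0,"fingers":0.5},
])

```text
t: 29.6
position: [0.6366, -0.2117, 0.2292]
eef_rot: [2.558, 1.82, 0.003]
ft_force: [0.8, -0.1, 1.0]
opening: 0.501
gripper_force: 0.0
```

```bash
python3 -c "
from lib import *
chk([.6362,-.2109,.031],np.radians(-19.1))"
```

```text
t 29.60 rot [ 0.003 -0.    -0.   ] shift(tgt axes) [ 0.7 -0.6 18.2] F [ 0.8 -0.1  1. ] open 0.501 q7 -0.22
```

Emit:
drive_tool([
  {"rx":0,"ry":0,"rz":0,"x":0.5,"y":-0.5,"z":10,"fingers":0.5},
  {"rx":0,"ry":0,"rz":0,"x":0,"y":0,"z":7,"fingers":0.5},
  {"rx":0,"ry":0,"rz":0,"x":0,"y":0,"z":0,"fingers":0.5},
  {"rx":0,"ry":0,"rz":0,"x":0,"y":0,"z":0,"fingers":0},
  {"rx":0,"ry":0,"rz":0,"x":0,"y":0,"z":0,"fingers":0},
  {"rx":0,"ry":0,"rz":0,"x":0,"y":0,"z":0,"fingers":0},
  {"rx":0,"ry":0,"rz":0,"x":0,"y":0,"z":0,"fingers":0},
  {"rx":0,"ry":0,"rz":0,"x":0,"y":0,"z":0,"fingers":0},
  {"rx":0,"ry":0,"rz":0,"x":0,"y":0,"z":0,"fingers":0},
])

```text
t: 30.5
position: [0.6361, -0.2115, 0.2111]
eef_rot: [2.559, 1.82, 0.002]
ft_force: [-0.2, -0.7, 1.6]
opening: 0.145
gripper_force: 50.0
```

Emit:
drive_tool([
  {"rx":0,"ry":0,"rz":0,"x":0,"y":0,"z":-10,"fingers":0},
  {"rx":0,"ry":0,"rz":0,"x":0,"y":0,"z":-20,"fingers":0},
  {"rx":0,"ry":0,"rz":0,"x":0,"y":0,"z":-30,"fingers":0},
  {"rx":0,"ry":0,"rz":0,"x":0,"y":0,"z":-30,"fingers":0},
  {"rx":0,"ry":0,"rz":0,"x":0,"y":0,"z":-30,"fingers":0},
  {"rx":0,"ry":0,"rz":0,"x":0,"y":0,"z":-30,"fingers":0},
  {"rx":0,"ry":0,"rz":0,"x":0,"y":0,"z":-30,"fingers":0},
  {"rx":0,"ry":0,"rz":0,"x":0,"y":0,"z":-30,"fingers":0},
  {"rx":0,"ry":0,"rz":0,"x":0,"y":0,"z":-10,"fingers":0},
  {"rx":0,"ry":0,"rz":0,"x":0,"y":0,"z":0,"fingers":0},
])

```text
t: 31.5
position: [0.6357, -0.2112, 0.4323]
eef_rot: [2.557, 1.819, 0.003]
ft_force: [0.2, -0.4, -2.1]
opening: 0.144
gripper_force: 50.0
```

```bash
python3 - <<'E'
from lib import *; import pickle
chk(car2w(0,-.001,.25),A)
c=grab("wrist"); pickle.dump(c,open("pics/w13.pkl","wb")); print(blobs(c,(220,420,100,160)).round(1).tolist()); print(hole_tool(c,[(239,131),(399,131)],.182))
E
```

```text
t 31.50 rot [ 0.004  0.001 -0.654] shift(tgt axes) [317.8 -25.2   2.3] F [ 0.2 -0.4 -2.1] open 0.144 q7 -0.17
[[394.5, 129.8], [242.4, 130.3]]
(array([[239.6, 131.8],
       [397.9, 131.5]]), array([[ 68.5, -43.4],
       [ 68.7,  41.2]]))
```

Emit:
drive_tool([
  {"rx":0,"ry":0,"rz":-0.13,"x":0,"y":0,"z":0,"fingers":0},
  {"rx":0,"ry":0,"rz":-0.13,"x":0,"y":0,"z":0,"fingers":0},
  {"rx":0,"ry":0,"rz":-0.13,"x":0,"y":0,"z":0,"fingers":0},
  {"rx":0,"ry":0,"rz":-0.13,"x":0,"y":0,"z":0,"fingers":0},
  {"rx":0,"ry":0,"rz":-0.134,"x":0,"y":0,"z":0,"fingers":0},
  {"rx":0,"ry":0,"rz":0,"x":18,"y":-2,"z":0,"fingers":0},
  {"rx":0,"ry":0,"rz":0,"x":30,"y":-2.4,"z":0,"fingers":0},
  {"rx":0,"ry":0,"rz":0,"x":30,"y":-2.4,"z":0,"fingers":0},
  {"rx":0,"ry":0,"rz":0,"x":30,"y":-2.4,"z":0,"fingers":0},
  {"rx":0,"ry":0,"rz":0,"x":30,"y":-2.4,"z":0,"fingers":0},
  {"rx":0,"ry":0,"rz":0,"x":30,"y":-2.4,"z":0,"fingers":0},
  {"rx":0,"ry":0,"rz":0,"x":30,"y":-2.4,"z":0,"fingers":0},
  {"rx":0,"ry":0,"rz":0,"x":30,"y":-2.4,"z":0,"fingers":0},
  {"rx":0,"ry":0,"rz":0,"x":30,"y":-2.4,"z":0,"fingers":0},
  {"rx":0,"ry":0,"rz":0,"x":30,"y":-2.4,"z":0,"fingers":0},
  {"rx":0,"ry":0,"rz":0,"x":30,"y":-2,"z":0,"fingers":0},
  {"rx":0,"ry":0,"rz":0,"x":0,"y":0,"z":0,"fingers":0},
  {"rx":0,"ry":0,"rz":0,"x":0,"y":0,"z":0,"fingers":0},
])

```text
t: 33.35
position: [0.5111, 0.0826, 0.4294]
eef_rot: [1.838, 2.547, -0.001]
ft_force: [0.1, -0.3, -2.0]
opening: 0.146
gripper_force: 50.0
```

```bash
python3 - <<'E'
from lib import *; import pickle
chk(car2w(0,-.0005,.166),A)
c=grab("wrist"); print(hole_tool(c,[(239,131),(399,131)],.182))
E
```

```text
t 33.35 rot [-0.     0.001  0.001] shift(tgt axes) [ 0.3  0.8 83.4] F [ 0.1 -0.3 -2. ] open 0.146 q7 -0.03
(array([[239. , 131.8],
       [399.2, 131.3]]), array([[ 69.2, -43.9],
       [ 69.5,  41.8]]))
```

Emit:
drive_tool([
  {"rx":0,"ry":0,"rz":0,"x":0,"y":0.8,"z":30,"fingers":0},
  {"rx":0,"ry":0,"rz":0,"x":0,"y":0,"z":30,"fingers":0},
  {"rx":0,"ry":0,"rz":0,"x":0,"y":0,"z":10,"fingers":0},
  {"rx":0,"ry":0,"rz":0,"x":0,"y":0,"z":6,"fingers":0},
  {"rx":0,"ry":0,"rz":0,"x":0,"y":0,"z":0,"fingers":0},
  {"rx":0,"ry":0,"rz":0,"x":0,"y":0,"z":0,"fingers":0},
])

```text
t: 34.0
position: [0.5126, 0.0827, 0.3555]
eef_rot: [1.838, 2.544, 0.002]
ft_force: [0.3, 0.4, -1.3]
opening: 0.144
gripper_force: 50.0
```

```bash
python3 - <<'E'
from lib import *; import pickle
chk(car2w(0,-.0005,.117),A)
E
```

```text
t 34.00 rot [0.003 0.001 0.   ] shift(tgt axes) [ 0.7 -0.7 58.5] F [ 0.3  0.4 -1.3] open 0.144 q7 -0.09
```

Emit:
drive_tool([
  {"rx":0.002,"ry":0,"rz":0,"x":0.4,"y":-0.6,"z":6,"fingers":0},
  {"rx":0,"ry":0,"rz":0,"x":0,"y":0,"z":5,"fingers":0},
  {"rx":0,"ry":0,"rz":0,"x":0,"y":0,"z":5,"fingers":0},
  {"rx":0,"ry":0,"rz":0,"x":0,"y":0,"z":5,"fingers":0},
  {"rx":0,"ry":0,"rz":0,"x":0,"y":0,"z":5,"fingers":0},
  {"rx":0,"ry":0,"rz":0,"x":0,"y":0,"z":0,"fingers":0},
])

```text
t: 34.6
position: [0.5114, 0.0829, 0.3278]
eef_rot: [-1.839, -2.547, 0.003]
ft_force: [0.1, -1.1, -1.6]
opening: 0.145
gripper_force: 50.0
```

```bash
python3 - <<'E'
from lib import *; import pickle
chk(car2w(0,-.0005,.117),A)
E
```

```text
t 34.60 rot [-0.002  0.001  0.   ] shift(tgt axes) [ 0.1  0.4 30.8] F [ 0.1 -1.1 -1.6] open 0.145 q7 -0.11
```

Threaded on without force; go down, release, and rise.

Emit:
drive_tool([
  {"rx":0,"ry":0,"rz":0,"x":0,"y":0,"z":9,"fingers":0},
  {"rx":0,"ry":0,"rz":0,"x":0,"y":0,"z":9,"fingers":0},
  {"rx":0,"ry":0,"rz":0,"x":0,"y":0,"z":9,"fingers":0},
  {"rx":0,"ry":0,"rz":0,"x":0,"y":0,"z":3,"fingers":0},
  {"rx":0,"ry":0,"rz":0,"x":0,"y":0,"z":0,"fingers":0},
  {"rx":0,"ry":0,"rz":0,"x":0,"y":0,"z":0,"fingers":0},
  {"rx":0,"ry":0,"rz":0,"x":0,"y":0,"z":0,"fingers":0.4},
  {"rx":0,"ry":0,"rz":0,"x":0,"y":0,"z":0,"fingers":0.4},
  {"rx":0,"ry":0,"rz":0,"x":0,"y":0,"z":0,"fingers":0.4},
  {"rx":0,"ry":0,"rz":0,"x":0,"y":0,"z":0,"fingers":0.4},
  {"rx":0,"ry":0,"rz":0,"x":0,"y":0,"z":0,"fingers":0.4},
  {"rx":0,"ry":0,"rz":0,"x":0,"y":0,"z":-20,"fingers":0.4},
  {"rx":0,"ry":0,"rz":0,"x":0,"y":0,"z":-40,"fingers":0.4},
  {"rx":0,"ry":0,"rz":0,"x":0,"y":0,"z":-40,"fingers":0.4},
  {"rx":0,"ry":0,"rz":0,"x":0,"y":0,"z":-40,"fingers":0.4},
  {"rx":0,"ry":0,"rz":0,"x":0,"y":0,"z":-10,"fingers":0.5},
  {"rx":0,"ry":0,"rz":0,"x":0,"y":0,"z":0,"fingers":0.5},
])

```text
t: 36.3
position: [0.5117, 0.0831, 0.4498]
eef_rot: [1.838, 2.544, 0.0]
ft_force: [0.1, -0.3, -0.5]
opening: 0.49
gripper_force: 0.0
```

```bash
cat >> lib.py <<'E'
def heights(c,pts):
    P=cloud(c); r=[]
    for x,y,z in pts:
        u,v=project(c,car2w(x/1000,y/1000,z/1000))[0].round().astype(int); r.append(((x,y),(P[v,u]*1000).round().tolist() if 0<=v<400 and 0<=u<640 else None))
    return r
E
python3 - <<'E'
from lib import *; import pickle
chk(car2w(0,.19,.24),A)
c=grab("wrist"); pickle.dump(c,open("pics/w14.pkl","wb"))
for r in heights(c,[(-50,75,78),(50,75,78),(0,75,78),(-50,10,56),(50,10,56),(0,30,76),(-25,-70,78),(25,-70,78)]): print(r)
B=blobs(c,(200,480,0,130)); print(B.round(1).tolist())
if len(B)>=4: e,W=four(c,B,.012); print(e,tray_pose(W), w2car(tray_pose(W)[0]/1000))
E
```

```text
t 36.30 rot [0.002 0.002 0.   ] shift(tgt axes) [190.5   0.   29.8] F [ 0.1 -0.3 -0.5] open 0.490 q7 -0.02
((-50, 75), [440.0, 139.0, 79.0])
((50, 75), [536.0, 171.0, 78.0])
((0, 75), [488.0, 154.0, 78.0])
((-50, 10), [461.0, 78.0, 58.0])
((50, 10), [556.0, 108.0, 56.0])
((0, 30), [502.0, 112.0, 76.0])
((-25, -70), [510.0, 9.0, 79.0])
((25, -70), [557.0, 25.0, 77.0])
[[427.7, 11.2], [427.0, 28.8], [351.0, 73.6], [286.5, 73.3], [356.1, 116.6], [280.8, 116.9]]
43.81505867609087 (array([519.12852092, 217.50588658]), np.float64(0.3903492158918414), [58.7, 85.6, 110.0, 128.0, 162.9, 204.7]) [0.04919321 0.12476976]
```

Emit:
drive_tool([
  {"rx":0,"ry":0,"rz":0,"x":30,"y":0,"z":0,"fingers":0.5},
  {"rx":0,"ry":0,"rz":0,"x":32,"y":0,"z":0,"fingers":0.5},
  {"rx":0,"ry":0,"rz":0,"x":32,"y":0,"z":0,"fingers":0.5},
  {"rx":0,"ry":0,"rz":0,"x":32,"y":0,"z":0,"fingers":0.5},
  {"rx":0,"ry":0,"rz":0,"x":32,"y":0,"z":0,"fingers":0.5},
  {"rx":0,"ry":0,"rz":0,"x":32,"y":0,"z":0,"fingers":0.5},
  {"rx":0,"ry":0,"rz":0,"x":0,"y":0,"z":0,"fingers":0.5},
  {"rx":0,"ry":0,"rz":0,"x":0,"y":0,"z":0,"fingers":0.5},
])

```text
t: 37.15
position: [0.4517, 0.2635, 0.4468]
eef_rot: [-1.837, -2.547, 0.005]
ft_force: [-0.1, -0.7, -0.7]
opening: 0.499
gripper_force: 0.0
```

```bash
python3 - <<'E'
from lib import *; import pickle
c=grab("wrist"); pickle.dump(c,open("pics/w15.pkl","wb"))
B=blobs(c,(180,480,40,290)); print(B.round(1).tolist())
e,W=four(c,B,.012); p=tray_pose(W); print(e,p, w2car(p[0]/1000)); chk([*(p[0]/1000),.037],np.radians(p[1]))
E
```

```text
[[425.2, 172.2], [427.7, 153.9], [204.5, 123.1], [272.4, 116.7], [263.6, 115.7], [350.4, 209.5], [290.5, 209.3], [254.9, 118.2], [353.3, 113.6], [288.9, 113.2], [191.9, 115.1], [187.7, 104.4], [204.1, 47.9], [430.0, 135.1], [244.3, 117.7], [236.1, 109.9], [227.8, 97.4], [246.8, 65.4], [218.8, 83.6], [240.8, 44.5], [246.2, 75.4]]
0.8811558184945341 (array([451.48309257, 264.22780295]), np.float64(18.161766292827938), [85.7, 85.7, 135.2, 135.3, 160.0, 160.2]) [-0.00036076  0.19036889]
t 37.20 rot [-0.003  0.001  0.003] shift(tgt axes) [ 1.6e+00 -1.0e-01  2.3e+02] F [ 0.3 -0.  -0.2] open 0.501 q7 -0.42
```

Emit:
drive_tool([
  {"rx":-0.002,"ry":0,"rz":0.002,"x":1.4,"y":0,"z":30,"fingers":0.5},
  {"rx":0,"ry":0,"rz":0,"x":0,"y":0,"z":40,"fingers":0.5},
  {"rx":0,"ry":0,"rz":0,"x":0,"y":0,"z":40,"fingers":0.5},
  {"rx":0,"ry":0,"rz":0,"x":0,"y":0,"z":40,"fingers":0.5},
  {"rx":0,"ry":0,"rz":0,"x":0,"y":0,"z":30,"fingers":0.5},
  {"rx":0,"ry":0,"rz":0,"x":0,"y":0,"z":20,"fingers":0.5},
  {"rx":0,"ry":0,"rz":0,"x":0,"y":0,"z":10,"fingers":0.5},
  {"rx":0,"ry":0,"rz":0,"x":0,"y":0,"z":0,"fingers":0.5},
  {"rx":0,"ry":0,"rz":0,"x":0,"y":0,"z":0,"fingers":0.5},
])

```text
t: 38.1
position: [0.4521, 0.2644, 0.239]
eef_rot: [1.841, 2.543, 0.001]
ft_force: [0.0, 0.4, -0.2]
opening: 0.503
gripper_force: 0.0
```

```bash
python3 -c "
from lib import *
chk([.4515,.2642,.038],np.radians(18.16))"
```

```text
t 38.10 rot [0.002 0.001 0.   ] shift(tgt axes) [ 0.  -0.6 21. ] F [ 0.   0.4 -0.2] open 0.503 q7 -0.63
```

Emit:
drive_tool([
  {"rx":0,"ry":0,"rz":0,"x":0,"y":-0.6,"z":12,"fingers":0.5},
  {"rx":0,"ry":0,"rz":0,"x":0,"y":0,"z":9,"fingers":0.5},
  {"rx":0,"ry":0,"rz":0,"x":0,"y":0,"z":0,"fingers":0.5},
  {"rx":0,"ry":0,"rz":0,"x":0,"y":0,"z":0,"fingers":0},
  {"rx":0,"ry":0,"rz":0,"x":0,"y":0,"z":0,"fingers":0},
  {"rx":0,"ry":0,"rz":0,"x":0,"y":0,"z":0,"fingers":0},
  {"rx":0,"ry":0,"rz":0,"x":0,"y":0,"z":0,"fingers":0},
  {"rx":0,"ry":0,"rz":0,"x":0,"y":0,"z":0,"fingers":0},
  {"rx":0,"ry":0,"rz":0,"x":0,"y":0,"z":0,"fingers":0},
], newtons=60)

```text
t: 39.0
position: [0.4513, 0.2644, 0.2175]
eef_rot: [1.841, 2.543, 0.001]
ft_force: [0.5, -0.9, 2.7]
opening: 0.14
gripper_force: 60.0
```

Emit:
drive_tool([
  {"rx":0,"ry":0,"rz":0,"x":0,"y":0,"z":-10,"fingers":0},
  {"rx":0,"ry":0,"rz":0,"x":0,"y":0,"z":-20,"fingers":0},
  {"rx":0,"ry":0,"rz":0,"x":0,"y":0,"z":-30,"fingers":0},
  {"rx":0,"ry":0,"rz":0,"x":0,"y":0,"z":-30,"fingers":0},
  {"rx":0,"ry":0,"rz":0,"x":0,"y":0,"z":-30,"fingers":0},
  {"rx":0,"ry":0,"rz":0,"x":0,"y":0,"z":-30,"fingers":0},
  {"rx":0,"ry":0,"rz":0,"x":0,"y":0,"z":-30,"fingers":0},
  {"rx":0,"ry":0,"rz":0,"x":0,"y":0,"z":-30,"fingers":0},
  {"rx":0,"ry":0,"rz":0,"x":0,"y":0,"z":0,"fingers":0},
])

```text
t: 39.9
position: [0.4508, 0.2652, 0.4314]
eef_rot: [1.839, 2.542, 0.008]
ft_force: [0.2, 0.5, -1.8]
opening: 0.143
gripper_force: 60.0
```

```bash
python3 - <<'E'
from lib import *; import pickle
chk(car2w(0,-.0005,.25),A)
c=grab("wrist"); pickle.dump(c,open("pics/w16.pkl","wb")); B=blobs(c,(200,440,80,180)); print(B.round(1).tolist()); print(hole_tool(c,[(245,135),(395,135)],.206,20))
E
```

```text
t 39.90 rot [ 0.007  0.001 -0.001] shift(tgt axes) [-192.     0.7    1.4] F [ 0.2  0.5 -1.8] open 0.143 q7 -0.45
[[426.0, 176.0], [428.7, 156.9], [249.4, 130.7], [252.5, 87.4], [219.4, 127.8], [388.6, 130.2], [221.2, 99.4], [279.1, 92.4], [431.0, 137.4], [248.1, 108.4]]
(array([[248.9, 130.5],
       [389. , 130.3]]), array([[ 67.6, -43.9],
       [ 67.7,  41.7]]))
```

Emit:
drive_tool([
  {"rx":0,"ry":0,"rz":0,"x":-18,"y":0,"z":0,"fingers":0},
  {"rx":0,"ry":0,"rz":0,"x":-28,"y":0,"z":0,"fingers":0},
  {"rx":0,"ry":0,"rz":0,"x":-28,"y":0,"z":0,"fingers":0},
  {"rx":0,"ry":0,"rz":0,"x":-28,"y":0,"z":0,"fingers":0},
  {"rx":0,"ry":0,"rz":0,"x":-28,"y":0,"z":0,"fingers":0},
  {"rx":0,"ry":0,"rz":0,"x":-28,"y":0,"z":0,"fingers":0},
  {"rx":0,"ry":0,"rz":0,"x":-20,"y":0,"z":0,"fingers":0},
  {"rx":0,"ry":0,"rz":0,"x":-13,"y":0,"z":0,"fingers":0},
  {"rx":0,"ry":0,"rz":0,"x":0,"y":0,"z":0,"fingers":0},
  {"rx":0,"ry":0,"rz":0,"x":0,"y":0,"z":0,"fingers":0},
])

```text
t: 40.95
position: [0.5102, 0.0838, 0.4272]
eef_rot: [1.841, 2.545, 0.0]
ft_force: [-0.4, 0.3, -1.9]
opening: 0.142
gripper_force: 60.0
```

```bash
python3 - <<'E'
from lib import *; import pickle
chk(car2w(0,.0005,.177),A)
c=grab("wrist"); print(hole_tool(c,[(249,130),(389,130)],.206,20))
E
```

```text
t 40.95 rot [ 0.001  0.001 -0.001] shift(tgt axes) [-0.2  1.2 70.2] F [-0.4  0.3 -1.9] open 0.142 q7 -0.05
(array([[248. , 130.6],
       [389.7, 130.2]]), array([[ 67.5, -44.4],
       [ 67.8,  42.1]]))
```

Emit:
drive_tool([
  {"rx":0,"ry":0,"rz":0,"x":0,"y":1,"z":25,"fingers":0},
  {"rx":0,"ry":0,"rz":0,"x":0,"y":0,"z":25,"fingers":0},
  {"rx":0,"ry":0,"rz":0,"x":0,"y":0,"z":10,"fingers":0},
  {"rx":0,"ry":0,"rz":0,"x":0,"y":0,"z":5,"fingers":0},
  {"rx":0,"ry":0,"rz":0,"x":0,"y":0,"z":0,"fingers":0},
  {"rx":0,"ry":0,"rz":0,"x":0,"y":0,"z":0,"fingers":0},
])

```text
t: 41.6
position: [0.5118, 0.0837, 0.3634]
eef_rot: [1.84, 2.543, 0.002]
ft_force: [0.3, 0.1, -1.6]
opening: 0.142
gripper_force: 60.0
```

```bash
python3 - <<'E'
from lib import *; import pickle
chk(car2w(0,.0005,.177),A)
E
```

```text
t 41.60 rot [ 0.002  0.001 -0.001] shift(tgt axes) [ 0.5 -0.2  6.4] F [ 0.3  0.1 -1.6] open 0.142 q7 -0.10
```

Emit:
drive_tool([
  {"rx":0.001,"ry":0,"rz":0,"x":0.3,"y":0,"z":5,"fingers":0},
  {"rx":0,"ry":0,"rz":0,"x":0,"y":0,"z":5,"fingers":0},
  {"rx":0,"ry":0,"rz":0,"x":0,"y":0,"z":4,"fingers":0},
  {"rx":0,"ry":0,"rz":0,"x":0,"y":0,"z":4,"fingers":0},
  {"rx":0,"ry":0,"rz":0,"x":0,"y":0,"z":4,"fingers":0},
  {"rx":0,"ry":0,"rz":0,"x":0,"y":0,"z":0,"fingers":0},
])

```text
t: 42.2
position: [0.5114, 0.0836, 0.34]
eef_rot: [1.842, 2.545, -0.001]
ft_force: [0.5, -0.4, -2.1]
opening: 0.14
gripper_force: 60.0
```

```bash
python3 - <<'E'
from lib import *; import pickle
chk(car2w(0,.0005,.1175),A)
c=grab("wrist"); pickle.dump(c,open("pics/w17.pkl","wb"))
i=c["img"][95:165,205:435,::-1]; cv2.imwrite("pics/w17.png",cv2.resize(i,None,fx=3,fy=3))
E
```

```text
t 42.20 rot [-0.     0.001 -0.002] shift(tgt axes) [ 0.5  0.2 42.5] F [ 0.5 -0.4 -2.1] open 0.140 q7 -0.12
```

View pics/w17.png

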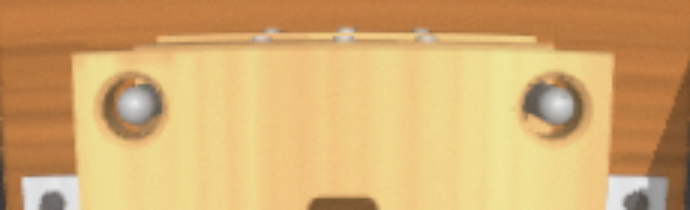

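Emit:
drive_tool([
  {"rx":0,"ry":0,"rz":0,"x":0,"y":0.3,"z":10,"fingers":0},
  {"rx":0,"ry":0,"rz":0,"x":0,"y":0,"z":10,"fingers":0},
  {"rx":0,"ry":0,"rz":0,"x":0,"y":0,"z":8,"fingers":0},
  {"rx":0,"ry":0,"rz":0,"x":0,"y":0,"z":6,"fingers":0},
  {"rx":0,"ry":0,"rz":0,"x":0,"y":0,"z":4,"fingers":0},
  {"rx":0,"ry":0,"rz":0,"x":0,"y":0,"z":0,"fingers":0},
  {"rx":0,"ry":0,"rz":0,"x":0,"y":0,"z":0,"fingers":0},
])

```text
t: 42.95
position: [0.5119, 0.0838, 0.3027]
eef_rot: [1.841, 2.544, -0.0]
ft_force: [-0.4, 0.4, -1.0]
opening: 0.143
gripper_force: 60.0
```

```bash
python3 - <<'E'
from lib import *; import pickle
chk(car2w(0,.0005,.1165),A)
E
```

```text
t 42.95 rot [ 0.     0.001 -0.001] shift(tgt axes) [ 0.4 -0.3  6.2] F [-0.4  0.4 -1. ] open 0.143 q7 -0.15
```

Lower the last 5 mm, release, rise.

Emit:
drive_tool([
  {"rx":0,"ry":0,"rz":0,"x":0,"y":0,"z":3,"fingers":0},
  {"rx":0,"ry":0,"rz":0,"x":0,"y":0,"z":2,"fingers":0},
  {"rx":0,"ry":0,"rz":0,"x":0,"y":0,"z":0,"fingers":0},
  {"rx":0,"ry":0,"rz":0,"x":0,"y":0,"z":0,"fingers":0.35},
  {"rx":0,"ry":0,"rz":0,"x":0,"y":0,"z":0,"fingers":0.35},
  {"rx":0,"ry":0,"rz":0,"x":0,"y":0,"z":0,"fingers":0.35},
  {"rx":0,"ry":0,"rz":0,"x":0,"y":0,"z":0,"fingers":0.35},
  {"rx":0,"ry":0,"rz":0,"x":0,"y":0,"z":-10,"fingers":0.35},
  {"rx":0,"ry":0,"rz":0,"x":0,"y":0,"z":-30,"fingers":0.35},
  {"rx":0,"ry":0,"rz":0,"x":0,"y":0,"z":-40,"fingers":0.35},
  {"rx":0,"ry":0,"rz":0,"x":0,"y":0,"z":-40,"fingers":0.5},
  {"rx":0,"ry":0,"rz":0,"x":0,"y":0,"z":-40,"fingers":0.6},
  {"rx":0,"ry":0,"rz":0,"x":0,"y":0,"z":0,"fingers":0.6},
])

```text
t: 44.25
position: [0.5121, 0.0845, 0.4631]
eef_rot: [1.837, 2.539, 0.007]
ft_force: [0.0, 0.5, -0.7]
opening: 0.569
gripper_force: 0.0
```

```bash
python3 - <<'E'
from lib import *; import pickle
h=np.array([.6037,.1141])
c=grab("wrist"); pickle.dump(c,open("pics/w18.pkl","wb"))
for r in heights(c,[(-50,75,90),(50,75,90),(0,75,90),(-50,10,90),(50,10,90),(0,30,110),(-25,-70,90),(25,-70,90),(-50,-74,90),(50,-74,90)]): print(r)
# knob: black ball above z .2
P=cloud(c); g=cv2.cvtColor(c["img"],cv2.COLOR_RGB2GRAY)
m=((P[...,2]>.195)&(P[...,2]<.24)&(g<95)&(np.linalg.norm(P[...,:2]-h,axis=2)<.17)).astype(np.uint8)
n,l,st,ce=cv2.connectedComponentsWithStats(m); i=1+st[1:,4].argmax(); k=onplane(c,ce[i],.208)[0]; d=k[:2]-h
print(st[i],ce[i],k,np.linalg.norm(d),A+np.pi-np.arctan2(d[1],d[0]))
th=1.96
kd=np.arctan2(d[1],d[0]); chk([.6129,.2486,.23],kd-np.pi/2)
E
```

```text
((-50, 75), [441.0, 139.0, 91.0])
((50, 75), [536.0, 170.0, 91.0])
((0, 75), [488.0, 155.0, 91.0])
((-50, 10), [461.0, 77.0, 89.0])
((50, 10), [556.0, 108.0, 91.0])
((0, 30), [502.0, 113.0, 111.0])
((-25, -70), [510.0, 10.0, 91.0])
((25, -70), [558.0, 24.0, 89.0])
((-50, -74), [487.0, 7.0, 112.0])
((50, -74), [582.0, 30.0, 90.0])
[480  50  27  27 567] [492.61199295  63.28571429] [0.61118052 0.24824438 0.208     ] 0.13435279348436216 1.9458985702123623
t 44.30 rot [0.005 0.002 0.373] shift(tgt axes) [169.8  91.8  50.4] F [ 0.3 -0.1 -0.2] open 0.588 q7 -0.03
```

Emit:
drive_tool([
  {"rx":0,"ry":0,"rz":0.125,"x":0,"y":0,"z":0,"fingers":0.6},
  {"rx":0,"ry":0,"rz":0.125,"x":0,"y":0,"z":0,"fingers":0.6},
  {"rx":0,"ry":0,"rz":0.123,"x":0,"y":0,"z":0,"fingers":0.6},
  {"rx":0,"ry":0,"rz":0,"x":28,"y":15,"z":0,"fingers":0.6},
  {"rx":0,"ry":0,"rz":0,"x":28,"y":15,"z":0,"fingers":0.6},
  {"rx":0,"ry":0,"rz":0,"x":28,"y":15,"z":0,"fingers":0.6},
  {"rx":0,"ry":0,"rz":0,"x":28,"y":15,"z":0,"fingers":0.6},
  {"rx":0,"ry":0,"rz":0,"x":28,"y":16,"z":0,"fingers":0.6},
  {"rx":0,"ry":0,"rz":0,"x":29,"y":16,"z":0,"fingers":0.6},
  {"rx":0,"ry":0,"rz":0,"x":0,"y":0,"z":20,"fingers":0.6},
  {"rx":0,"ry":0,"rz":0,"x":0,"y":0,"z":0,"fingers":0.6},
  {"rx":0,"ry":0,"rz":0,"x":0,"y":0,"z":0,"fingers":0.6},
], newtons=30)

```text
t: 45.5
position: [0.6128, 0.2471, 0.437]
eef_rot: [2.282, 2.159, -0.003]
ft_force: [0.6, -0.1, 0.7]
opening: 0.597
gripper_force: 0.0
```

```bash
python3 - <<'E'
from lib import *; import pickle
c=grab("wrist"); g=cv2.cvtColor(c["img"],cv2.COLOR_RGB2GRAY); P=cloud(c); h=np.array([.6037,.1141])
m=((P[...,2]>.195)&(P[...,2]<.24)&(g<95)&(np.linalg.norm(P[...,:2]-h,axis=2)<.17)).astype(np.uint8)
n,l,st,ce=cv2.connectedComponentsWithStats(m); i=1+st[1:,4].argmax(); k=onplane(c,ce[i],.208)[0]; print(st[i],k)
chk([.6129,.2486,.209],A+np.pi-1.959-np.pi/2)
E
```

```text
[303 202  32  33 830] [0.61128692 0.24789325 0.208     ]
t 45.55 rot [0.001 0.001 0.013] shift(tgt axes) [ 1.7 -0.1 48.8] F [ 0.  -0.   0.4] open 0.597 q7 -0.70
```

Emit:
drive_tool([
  {"rx":0,"ry":0,"rz":0.012,"x":1.5,"y":0,"z":20,"fingers":0.6},
  {"rx":0,"ry":0,"rz":0,"x":0,"y":0,"z":20,"fingers":0.6},
  {"rx":0,"ry":0,"rz":0,"x":0,"y":0,"z":8.5,"fingers":0.6},
  {"rx":0,"ry":0,"rz":0,"x":0,"y":0,"z":0,"fingers":0.5},
  {"rx":0,"ry":0,"rz":0,"x":0,"y":0,"z":0,"fingers":0},
  {"rx":0,"ry":0,"rz":0,"x":0,"y":0,"z":0,"fingers":0},
  {"rx":0,"ry":0,"rz":0,"x":0,"y":0,"z":0,"fingers":0},
  {"rx":0,"ry":0,"rz":0,"x":0,"y":0,"z":0,"fingers":0},
  {"rx":0,"ry":0,"rz":0,"x":0,"y":0,"z":0,"fingers":0},
  {"rx":0,"ry":0,"rz":0,"x":0,"y":0,"z":0,"fingers":0},
], newtons=30)

```text
t: 46.55
position: [0.6131, 0.2491, 0.3895]
eef_rot: [2.294, 2.145, 0.001]
ft_force: [-1.0, -0.4, 6.0]
opening: 0.236
gripper_force: 30.0
```

Emit:
drive_tool([
  {"rx":0,"ry":0,"rz":0,"x":-2,"y":0,"z":-3.7,"fingers":0},
  {"rx":0,"ry":0,"rz":0,"x":-2.2,"y":0,"z":-3.6,"fingers":0},
  {"rx":0,"ry":0,"rz":0,"x":-2.4,"y":0,"z":-3.5,"fingers":0},
  {"rx":0,"ry":0,"rz":0,"x":-2.4,"y":0,"z":-3.3,"fingers":0},
  {"rx":0,"ry":0,"rz":0,"x":-2.7,"y":0,"z":-3.2,"fingers":0},
  {"rx":0,"ry":0,"rz":0,"x":-2.9,"y":0,"z":-3.2,"fingers":0},
  {"rx":0,"ry":0,"rz":0,"x":-3,"y":0,"z":-2.9,"fingers":0},
  {"rx":0,"ry":0,"rz":0,"x":0,"y":0,"z":0,"fingers":0},
], newtons=40)

```text
t: 47.35
position: [0.612, 0.2307, 0.4127]
eef_rot: [2.294, 2.144, -0.0]
ft_force: [0.9, -0.4, -3.0]
opening: 0.238
gripper_force: 40.0
```

```bash
cat >> lib.py <<'E'
def arc():
    from station import robot; s=robot.state(); h=np.array([.6037,.1141]); d=s["position"][:2]-h
    y=R.from_rotvec(s["eef_rot"]).as_matrix()[:,1]
    print("t %.2f r %.1f theta %.3f yaw-theta %.3f z %.1f"%(s["t"],np.linalg.norm(d)*1000,A+np.pi-np.arctan2(d[1],d[0]),A+np.pi/2-np.arctan2(y[1],y[0]),s["position"][2]*1000),s["ft_force"].round(1),"open %.3f"%s["opening"])
E
python3 -c "
from lib import *
arc()"
```

```text
t 47.35 r 116.9 theta 1.961 yaw-theta 1.958 z 412.7 [ 0.9 -0.4 -3. ] open 0.238
```

Emit:
drive_tool([
  {"rx":0,"ry":0,"rz":-0.07,"x":0,"y":0,"z":0,"fingers":0},
  {"rx":0,"ry":0,"rz":0,"x":0,"y":-16.4,"z":0,"fingers":0},
  {"rx":0,"ry":0,"rz":-0.14,"x":0,"y":0,"z":0,"fingers":0},
  {"rx":0,"ry":0,"rz":0,"x":0,"y":-16.4,"z":0,"fingers":0},
  {"rx":0,"ry":0,"rz":-0.14,"x":0,"y":0,"z":0,"fingers":0},
  {"rx":0,"ry":0,"rz":0,"x":0,"y":-16.4,"z":0,"fingers":0},
  {"rx":0,"ry":0,"rz":-0.14,"x":0,"y":0,"z":0,"fingers":0},
  {"rx":0,"ry":0,"rz":0,"x":0,"y":-16.4,"z":0,"fingers":0},
  {"rx":0,"ry":0,"rz":-0.14,"x":0,"y":0,"z":0,"fingers":0},
  {"rx":0,"ry":0,"rz":0,"x":0,"y":-16.4,"z":0,"fingers":0},
  {"rx":0,"ry":0,"rz":-0.14,"x":0,"y":0,"z":0,"fingers":0},
  {"rx":0,"ry":0,"rz":0,"x":0,"y":-16.4,"z":0,"fingers":0},
  {"rx":0,"ry":0,"rz":-0.14,"x":0,"y":0,"z":0,"fingers":0},
  {"rx":0,"ry":0,"rz":0,"x":0,"y":-16.4,"z":0,"fingers":0},
  {"rx":0,"ry":0,"rz":-0.14,"x":0,"y":0,"z":0,"fingers":0},
  {"rx":0,"ry":0,"rz":0,"x":0,"y":-16.4,"z":0,"fingers":0},
  {"rx":0,"ry":0,"rz":-0.14,"x":0,"y":0,"z":0,"fingers":0},
  {"rx":0,"ry":0,"rz":0,"x":0,"y":-16.4,"z":0,"fingers":0},
  {"rx":0,"ry":0,"rz":0,"x":0,"y":0,"z":0,"fingers":0},
])

```text
t: 49.25
position: [0.4945, 0.157, 0.4126]
eef_rot: [0.699, 3.062, -0.002]
ft_force: [-4.0, 0.7, 4.6]
opening: 0.234
gripper_force: 40.0
```

```bash
python3 -c "
from lib import *
arc(); chk([.4923,.0772,.2344],A+np.pi/2)"
```

```text
t 49.25 r 117.3 theta 0.693 yaw-theta 0.768 z 412.6 [-4.   0.7  4.6] open 0.234
t 49.25 rot [-0.002  0.    -0.768] shift(tgt axes) [ 27.1 -75.1  -1.8] F [-4.   0.7  4.6] open 0.234 q7 0.51
```

Emit:
drive_tool([
  {"rx":0,"ry":0,"rz":-0.144,"x":0,"y":0,"z":0,"fingers":0},
  {"rx":0,"ry":0,"rz":0,"x":0,"y":-16.2,"z":0,"fingers":0},
  {"rx":0,"ry":0,"rz":-0.139,"x":0,"y":0,"z":0,"fingers":0},
  {"rx":0,"ry":0,"rz":0,"x":0,"y":-16.2,"z":0,"fingers":0},
  {"rx":0,"ry":0,"rz":-0.139,"x":0,"y":0,"z":0,"fingers":0},
  {"rx":0,"ry":0,"rz":0,"x":0,"y":-16.2,"z":0,"fingers":0},
  {"rx":0,"ry":0,"rz":-0.139,"x":0,"y":0,"z":0,"fingers":0},
  {"rx":0,"ry":0,"rz":0,"x":0,"y":-16.2,"z":0,"fingers":0},
  {"rx":0,"ry":0,"rz":-0.139,"x":0,"y":0,"z":0,"fingers":0},
  {"rx":0,"ry":0,"rz":0,"x":0,"y":0,"z":0,"fingers":0},
  {"rx":0,"ry":0,"rz":0,"x":0,"y":0,"z":0,"fingers":0},
])

```text
t: 50.35
position: [0.4893, 0.0938, 0.4124]
eef_rot: [-0.391, 3.115, -0.001]
ft_force: [5.4, 1.4, -7.5]
opening: 0.237
gripper_force: 40.0
```

```bash
python3 -c "
from lib import *
arc(); chk([.4923,.0772,.2344],A+np.pi/2)"
```

```text
t 50.35 r 116.2 theta 6.427 yaw-theta 0.069 z 412.4 [ 5.4  1.4 -7.5] open 0.237
t 50.35 rot [-0.001  0.001 -0.069] shift(tgt axes) [  2.3 -16.7  -2. ] F [ 5.4  1.4 -7.5] open 0.237 q7 1.29
```

Emit:
drive_tool([
  {"rx":0,"ry":0,"rz":-0.069,"x":0,"y":0,"z":0,"fingers":0},
  {"rx":0,"ry":0,"rz":0,"x":0.5,"y":-6,"z":-1,"fingers":0},
  {"rx":0,"ry":0,"rz":0,"x":0.5,"y":-6,"z":0,"fingers":0},
  {"rx":0,"ry":0,"rz":0,"x":0,"y":-3.5,"z":0,"fingers":0},
  {"rx":0,"ry":0,"rz":0,"x":0,"y":0,"z":0,"fingers":0},
  {"rx":0,"ry":0,"rz":0,"x":0,"y":0,"z":0,"fingers":0},
])

```text
t: 50.95
position: [0.4926, 0.0784, 0.4135]
eef_rot: [0.498, -3.101, 0.004]
ft_force: [-7.5, -2.4, 5.5]
opening: 0.239
gripper_force: 40.0
```

```bash
python3 -c "
from lib import *
arc(); chk([.4923,.0772,.2344],A+np.pi/2)"
```

```text
t 50.95 r 116.7 theta 6.292 yaw-theta 0.001 z 413.5 [-7.5 -2.4  5.5] open 0.239
t 50.95 rot [-0.002 -0.002 -0.001] shift(tgt axes) [ 0.6 -1.  -0.9] F [-7.5 -2.4  5.5] open 0.239 q7 1.39
```

Move the last 1 mm, then lower along the arc.

Emit:
drive_tool([
  {"rx":0,"ry":0,"rz":0,"x":0.3,"y":-1,"z":0,"fingers":0},
  {"rx":0,"ry":0,"rz":0,"x":0,"y":0,"z":0,"fingers":0},
  {"rx":0,"ry":0,"rz":0,"x":3,"y":0,"z":2.9,"fingers":0},
  {"rx":0,"ry":0,"rz":0,"x":2.9,"y":0,"z":3.2,"fingers":0},
  {"rx":0,"ry":0,"rz":0,"x":2.7,"y":0,"z":3.2,"fingers":0},
  {"rx":0,"ry":0,"rz":0,"x":2.4,"y":0,"z":3.3,"fingers":0},
  {"rx":0,"ry":0,"rz":0,"x":2.4,"y":0,"z":3.5,"fingers":0},
  {"rx":0,"ry":0,"rz":0,"x":0,"y":0,"z":0,"fingers":0},
  {"rx":0,"ry":0,"rz":0,"x":0,"y":0,"z":0,"fingers":0},
])

```text
t: 51.85
position: [0.4802, 0.0735, 0.3974]
eef_rot: [-0.501, 3.101, -0.002]
ft_force: [-2.2, -0.6, 1.6]
opening: 0.237
gripper_force: 40.0
```

```bash
python3 -c "
from lib import *
arc(); chk([.4754,.0715,.2109],A+np.pi/2)"
```

```text
t 51.85 r 129.9 theta 6.285 yaw-theta -0.001 z 397.4 [-2.2 -0.6  1.6] open 0.237
t 51.85 rot [-0.001  0.     0.001] shift(tgt axes) [ 5.2 -0.4  6.5] F [-2.2 -0.6  1.6] open 0.237 q7 1.39
```

Emit:
drive_tool([
  {"rx":0,"ry":0,"rz":0,"x":2.5,"y":-0.3,"z":3.2,"fingers":0},
  {"rx":0,"ry":0,"rz":0,"x":2.4,"y":0,"z":3.2,"fingers":0},
  {"rx":0,"ry":0,"rz":0,"x":0,"y":0,"z":0,"fingers":0},
  {"rx":0,"ry":0,"rz":0,"x":0,"y":0,"z":0,"fingers":0},
])

```text
t: 52.25
position: [0.4757, 0.0719, 0.391]
eef_rot: [-0.502, 3.1, -0.001]
ft_force: [3.5, 0.5, -1.4]
opening: 0.234
gripper_force: 40.0
```

```bash
python3 -c "
from lib import *
arc(); chk([.4754,.0715,.2109],A+np.pi/2)"
```

```text
t 52.25 r 134.8 theta 6.284 yaw-theta -0.002 z 391.0 [ 3.5  0.5 -1.4] open 0.234
t 52.25 rot [-0.001  0.001  0.002] shift(tgt axes) [ 0.4 -0.3  0.1] F [ 3.5  0.5 -1.4] open 0.234 q7 1.39
```

Knob is back at its original closed position; release and withdraw.

Emit:
drive_tool([
  {"rx":0,"ry":0,"rz":0,"x":0,"y":0,"z":0,"fingers":0.6},
  {"rx":0,"ry":0,"rz":0,"x":0,"y":0,"z":0,"fingers":0.6},
  {"rx":0,"ry":0,"rz":0,"x":0,"y":0,"z":0,"fingers":0.6},
  {"rx":0,"ry":0,"rz":0,"x":0,"y":0,"z":0,"fingers":0.6},
  {"rx":0,"ry":0,"rz":0,"x":0,"y":0,"z":-15,"fingers":0.6},
  {"rx":0,"ry":0,"rz":0,"x":0,"y":0,"z":-25,"fingers":0.6},
  {"rx":0,"ry":0,"rz":0,"x":0,"y":0,"z":-30,"fingers":0.6},
  {"rx":0,"ry":0,"rz":0,"x":0,"y":0,"z":-30,"fingers":0.6},
  {"rx":0,"ry":0,"rz":0,"x":0,"y":0,"z":0,"fingers":0.6},
  {"rx":0,"ry":0,"rz":0,"x":0,"y":0,"z":0,"fingers":0.6},
])

```text
t: 53.25
position: [0.4754, 0.072, 0.4918]
eef_rot: [-0.501, 3.1, -0.003]
ft_force: [-0.3, -1.1, -0.6]
opening: 0.601
gripper_force: 0.0
```

```bash
python3 - <<'E'
from lib import *; import pickle
c=grab("wrist"); pickle.dump(c,open("pics/w19.pkl","wb")); cv2.imwrite("pics/w19.png",c["img"][:,:,::-1])
g=cv2.cvtColor(c["img"],cv2.COLOR_RGB2GRAY); P=cloud(c); h=np.array([.6037,.1141])
m=((P[...,2]>.19)&(P[...,2]<.25)&(g<95)&(np.linalg.norm(P[...,:2]-h,axis=2)<.17)).astype(np.uint8)
n,l,st,ce=cv2.connectedComponentsWithStats(m); i=1+st[1:,4].argmax(); k=onplane(c,ce[i],.208)[0]; print(st[i],k,w2car(k), "top z",np.nanpercentile(P[l==i][:,2],95))
for r in heights(c,[(-97,0,177),(-85,0,177),(-70,0,177),(-55,0,177)]+[(x,y,90) for x in(-50,50) for y in (-74,-30,30,74)]): print(r)
E
```

```text
[306 185  27  25 503] [0.47474901 0.07147432 0.208     ] [-3.87946426e-02  5.85082570e-05] top z 0.2202326930782284
((-97, 0), [420.0, 53.0, 179.0])
((-85, 0), [431.0, 57.0, 179.0])
((-70, 0), [446.0, 62.0, 177.0])
((-55, 0), [459.0, 66.0, 179.0])
((-50, -74), [487.0, -2.0, 90.0])
((-50, -30), [474.0, 39.0, 90.0])
((-50, 30), [455.0, 96.0, 91.0])
((-50, 74), [440.0, 139.0, 89.0])
((50, -74), [475.0, 38.0, 308.0])
((50, -30), [568.0, 71.0, 90.0])
((50, 30), [549.0, 127.0, 92.0])
((50, 74), [456.0, 99.0, 306.0])
```

```bash
python3 -c "
from station import robot
print(robot.sign_off())"
```

```text
the job is handed in; nothing more can be done
None
```

I stacked both trays I found and the cover, all measured flat and fully down on the posts, closed the keeper with the latch bar down in the catch, and handed the job in at about 53 s; the verdict was not shown.

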